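Pack old lamp globes into a clamp-ring drum

ROBOT

A 6-joint arm with a two-finger parallel gripper is mounted at the origin on the work surface. World frame = base frame: x ahead of the robot, y to its left, z up, the work surface at z = 0. Lengths are in m, angles in rad, forces in N, time in s.
With the tool pointing down it reaches from about 0.4 to 0.825 m from the base axis. Payload 7 kg.
Tool frame: the origin (TCP) lies at the very end of the fingers, on their centre line; the grasp point (between the pads) lies 19 mm behind it; z points along the fingers, y is the direction in which the jaws open and shut (so a half turn about z gives the same grasp; the last joint's range is limited). The gripper opens to 88 mm and grips with 3 to 60 N. Pads are 19 mm wide; open, the fingers measure 130 mm over their backs; the gripper's body (78 mm by 193 mm) begins 47 mm behind the grasp point.
Start: joints at [1.392, 0.359, 0.012, 0, -1.224, -0.288], TCP at [0.304, 0.603, 0.227] pointing down, gripper open.
Joint ranges: [-3.07, 3.07], [-1.43, 2.12], [-1.02, 1.25], [-3.03, 1.67], [-3.05, -0], [-3.03, 3.03]. Speed limits (rad/s): [2.39, 2.39, 3.01, 3.14, 3.14, 3.14].

INTERFACE

Orientations are given as [roll, pitch, yaw] about the fixed x, y, z axes, in that order (R = Rz(yaw) Ry(pitch) Rx(roll)).
In Python, from station import arm gives the robot as it stands.
- The arm moves only by the shell command python3 -m inch 'ROWS' [FORCE]. ROWS is text: rows parted by semicolons, each of 7 numbers parted by spaces: the closure, from 0 (fully open) to 1 (shut), then the shift along the tool's x, y, z each as a share of 300 mm, from -1 to 1, then the turn, a rotation vector about the tool's x, y, z each as a share of 60 degrees, from -1 to 1. In form: grip tx ty tz rx ry rz; .... A call has 1 to 12 rows; each row is the pose to reach, as a shift and turn from the pose commanded when the call began, along the tool's axes at that moment; what a row does not reach only later rows make up. A row lasts 1/10 s, in which the tool goes at most 50 mm and 8.59 degrees, less where a joint would pass 70% of its speed; a pose out of reach is approached as far as the arm can. A call with a number of a shift or a turn outside -1 to 1 is refused whole. A call with a gripper value outside its range is refused whole. The fingers move at their own pace and stop on an object; FORCE is the grip in N (left out, the last holds). Time passes only in rows, so rows that repeat a pose let the fingers close. It gives the time, the measured TCP pose, the force and the opening at its end, in the units of the state.
- arm.get_state(): the state, without advancing time (a new reading comes with each control period).
- arm.grab_frame(name): name is "side" or "top" or "wrist"; returns a dict with "img" (420x560x3 uint8, red, green, blue), "range_z" (420x560 float32, m along the optical axis (not along the pixel's ray), 0 where there is no reading), "fx", "fy", "cx", "cy" (pixels), "dist" ([k1, k2, p1, p2, k3] as OpenCV has them; the pictures are not rectified), "extrinsics" (4x4, takes a point from world to camera coordinates); the wrist camera has in their place "tool_from_camera" (4x4, takes a point from camera to tool coordinates, whose origin is the TCP and whose axes are the flange's). Camera axes: x right, y up, looking along -z (the intrinsics and any distortion apply to the point x, -y, -z); pixel columns grow to the right and rows downward; lengths in m; the calibration is good to about 2 mm. A picture is of the moment at which its call begins: read the wrist's pose just before it.
- arm.job_done(): hands the job in, once; it reports no verdict.
The state is a dict: "t": time; "q": joint angles; "qd": joint speeds; "joint_efforts": joint torques, N m; "eef_pos": TCP position; "ee_rot": TCP orientation; "force": force on the tool from outside, world axes, zero at the start; "moment": the same for the moment, N m; "width": finger opening in m.
Only numpy, scipy, OpenCV 4.12 (cv2) and the standard library are available. Lean on these libraries where they do the work, as an engineer would, in place of code of your own. Each camera call takes 0.05 s, during which the arm holds its last target.

TASK

The old glass lamp globes are down to make room for the projector: pack every globe that is here into the open steel drum, lowering each one gently to the bottom so that the glass is never knocked or dropped against the drum. Then seat the lid flat on the drum's rim, swing both halves of the clamp ring fully shut around the two flanges, and only then swing the latch bolt fully home across the gap so that the ring is locked. Leave the other things on the table where they are.

Things in the scene. Friction and masses are not known exactly. Their poses are not given: they have to be found in the camera images.
- drum: round open steel drum, fixed to the table. Origin: centre of its underside on the table, z up. Inner radius 76 mm (faceted, 74 at least), outer 80; inner floor 6 mm and rim 101 mm above the origin; flange of radius 86 mm at the rim, 6 mm thick. Its +x side carries the clamp ring's hinge, the ring's free ends meet at its -x side; half_l is on +y.
- hinge (a point): point on the upright hinge pin of both ring halves, at x = +105 mm, y = 0 in the drum's frame, 142 mm above the table.
- half_l (a joint): left half (drum's +y side, carries the latch) of the aluminium clamp ring, about the hinge pin. 0 = shut against its stop; grows as it swings outward (clockwise from above), to 0.9; starts at 0.45 to 0.65; stays where left (friction 0.2 N m). C section 91 to 113 mm above the table, outer radius 95 mm; its top lip (inner radius 80, underside at 110 mm) closes over the seated lid's flange.
- half_l_post (a point): on the axis of the upright handle post of the left half: steel pin 14 mm in diameter, standing from 113 to 160 mm above the table on the ring's outside; this point is 142 mm above the table and 188 mm from the hinge pin. Shut: at x -60, y +86 mm in the drum's frame.
- half_r (a joint): angle of the right half of the clamp ring (the drum's -y side), likewise: 0 = fully shut against its stop, grows as it swings outward (turning anticlockwise seen from above), up to 0.9; starts open at 0.45 to 0.65; friction 0.2 N m.
- half_r_post (a point): on the axis of the upright handle post of the right half, same pin and heights as the left one. Shut: at x -60, y -86 mm in the drum's frame.
- latch (a joint): swing bolt hinged about an upright pin at the left half's free end. 0 = home at its stop: it lies across the gap in the right half's forked lug, its thick head beyond the fork, locking the ring. Grows as it swings away from the drum (clockwise from above), to 2.0; starts at 1.2 to 1.7; friction 0.05 N m. Its head strikes the fork unless both halves are shut.
- latch_post (a point): on the axis of the upright post on the bolt's head: steel pin 14 mm in diameter, from 113 to 160 mm above the table; this point is 142 mm above the table and 57 mm from the latch pivot. Home with the ring shut: at x -112, y -35 mm in the drum's frame.
- latch_pivot (a point): point on the latch's pivot axis at the left half's free end, 142 mm above the table; it moves with the left half. Ring shut: at x -112, y +22 mm in the drum's frame.
- lid: flat round steel lid, 0.3 kg. Origin: centre of its underside. Below, a plug of radius 70 mm, 6 mm high, enters the drum; above it the flange, radius 86 mm, 6 to 12 mm above the origin. Black bridge handle along the lid's x axis: bar 76 mm long, 16 mm wide (along y), 33 to 47 mm above the origin, open beneath. Seated, its origin is 95 mm above the drum's origin.
- globe1: opal glass lamp globe, 80 mm tall, 120 g, standing neck up on its flat, weighted foot (44 mm across); rights itself if tipped; may be absent. Origin: centre of the foot, z along the neck. Ball 56 mm in diameter, centred 17 mm above the foot; straight neck 26 mm in diameter, 43 to 80 mm above the foot. All alike; up to four stand about 88 mm apart on flat cardboard.
- globe2: opal glass lamp globe, 80 mm tall, 120 g, standing neck up on its flat, weighted foot (44 mm across); rights itself if tipped; may be absent. Origin: centre of the foot, z along the neck. Ball 56 mm in diameter, centred 17 mm above the foot; straight neck 26 mm in diameter, 43 to 80 mm above the foot. All alike; up to four stand about 88 mm apart on flat cardboard.
- globe3: opal glass lamp globe, 80 mm tall, 120 g, standing neck up on its flat, weighted foot (44 mm across); rights itself if tipped; may be absent. Origin: centre of the foot, z along the neck. Ball 56 mm in diameter, centred 17 mm above the foot; straight neck 26 mm in diameter, 43 to 80 mm above the foot. All alike; up to four stand about 88 mm apart on flat cardboard.
- globe4: opal glass lamp globe, 80 mm tall, 120 g, standing neck up on its flat, weighted foot (44 mm across); rights itself if tipped; may be absent. Origin: centre of the foot, z along the neck. Ball 56 mm in diameter, centred 17 mm above the foot; straight neck 26 mm in diameter, 43 to 80 mm above the foot. All alike; up to four stand about 88 mm apart on flat cardboard.
- wrench: steel wrench 180 mm long lying on the table, not part of the job: leave it alone.
- driver: black-handled screwdriver 190 mm long lying on the table, not part of the job: leave it alone.
- tape: grey roll of tape lying flat, 96 mm across and 24 mm high, not part of the job: leave it alone.
- screw_jar: clear jar with steel cap, 60 mm across and 85 mm high, not part of the job: leave it alone.
- bracket: aluminium angle bracket 150 mm long, 40 mm wide, 54 mm high at one end, not part of the job: leave it alone.
- spare_box: small carton 90 by 60 by 45 mm, not part of the job: leave it alone.
- mug: blue mug 76 mm across and 90 mm high, not part of the job: leave it alone.

How it is judged:
By the outcome, as a careful person would: the job done as asked, in the order asked, and still so for the second after the job is handed in, with the robot touching nothing.
Of globe1, globe2, globe3, globe4 only 2 to 4 are there at a start; the rules pass over those that are not, and their reading is None.
At some moment in a run one of globe1, globe2, globe3, globe4 may be knocked a few centimetres aside while the robot is not near it.
It also fails if it takes over 210 s, if anything falls off the work surface, if the arm or the gripper's body presses on something with over 40 N, if the wrist force passes 120 N, or if a joint passes its speed limit or range.

## Working session

There is one attempt and no reset: what is moved stays moved. The work goes in short steps, Python scripts to look and compute and a shell command to move; the robot and the scene stay as the last step left them, time stands still between calls to the robot, and variables do not carry over. Pictures are saved under pics/ and viewed, and the job is handed in when it is done.

```bash
ls; mkdir -p pics; cat > h.py <<'E'
import numpy as np, cv2
from station import arm
from scipy.spatial.transform import Rotation as R
def grab(n):
    s=arm.get_state(); f=arm.grab_frame(n); f['s']=s
    if n=='wrist':
        T=np.eye(4);T[:3,:3]=R.from_euler('xyz',s['ee_rot']).as_matrix();T[:3,3]=s['eef_pos']
        f['c2w']=T@f['tool_from_camera']
    else: f['c2w']=np.linalg.inv(f['extrinsics'])
    return f
def K(f): return np.array([[f['fx'],0,f['cx']],[0,f['fy'],f['cy']],[0,0,1.]])
def ray(f,uv):
    uv=np.array(uv,float).reshape(-1,1,2)
    p=cv2.undistortPoints(uv,K(f),np.array(f['dist'],float)).reshape(-1,2)
    return np.c_[p[:,0],-p[:,1],-np.ones(len(p))]
def at_z(f,uv,z):
    r=ray(f,uv)@f['c2w'][:3,:3].T;o=f['c2w'][:3,3]
    return o+r*((z-o[2])/r[:,2])[:,None]
def cloud(f):
    h,w=f['range_z'].shape
    u,v=np.meshgrid(np.arange(w),np.arange(h))
    r=ray(f,np.c_[u.ravel(),v.ravel()]);z=f['range_z'].ravel()
    P=(r*z[:,None])@f['c2w'][:3,:3].T+f['c2w'][:3,3]
    P[z==0]=np.nan
    return P.reshape(h,w,3)
def proj(f,X):
    X=np.array(X,float).reshape(-1,3);w2c=np.linalg.inv(f['c2w'])
    c=X@w2c[:3,:3].T+w2c[:3,3]; c=c*[1,-1,-1]
    return cv2.projectPoints(c,np.zeros(3),np.zeros(3),K(f),np.array(f['dist'],float))[0].reshape(-1,2)
def save(f,n,s=1): cv2.imwrite('pics/'+n+'.png',cv2.resize(f['img'][:,:,::-1],None,fx=s,fy=s))
def st():
    s=arm.get_state(); print({k:np.round(s[k],4).tolist() for k in ('t','q','eef_pos','ee_rot','force','width')})
def toT(dw):
    "world vector -> tool shares"
    s=arm.get_state(); return R.from_euler('xyz',s['ee_rot']).as_matrix().T@np.array(dw)/0.3
E
python3 - <<'E'
from h import *
st()
for n in ('top','side','wrist'):
    f=grab(n); save(f,n+'0',1.4); np.savez(n+'0.npz',**{k:v for k,v in f.items() if k!='s'})
    print(n,f['c2w'].round(3).tolist())
E
```

```text
pics
{'t': 0.0, 'q': [1.3921, 0.3594, 0.0111, -0.0004, -1.2241, -0.2881], 'eef_pos': [0.3036, 0.6023, 0.2256], 'ee_rot': [3.1399, -0.0001, -0.4669], 'force': [-0.1265, 0.5709, -0.3766], 'width': 0.0874}
top [[0.014, 0.999, -0.044, 0.462], [-1.0, 0.015, 0.007, 0.043], [0.008, 0.043, 0.999, 1.112], [0.0, 0.0, 0.0, 1.0]]
side [[0.993, 0.075, -0.089, 0.413], [-0.116, 0.7, -0.704, -0.729], [0.009, 0.71, 0.704, 0.847], [0.0, 0.0, 0.0, 1.0]]
wrist [[-0.45, 0.86, 0.241, 0.369], [-0.893, -0.434, -0.12, 0.569], [0.001, -0.27, 0.963, 0.385], [0.0, 0.0, 0.0, 1.0]]
```

View pics/top0.png

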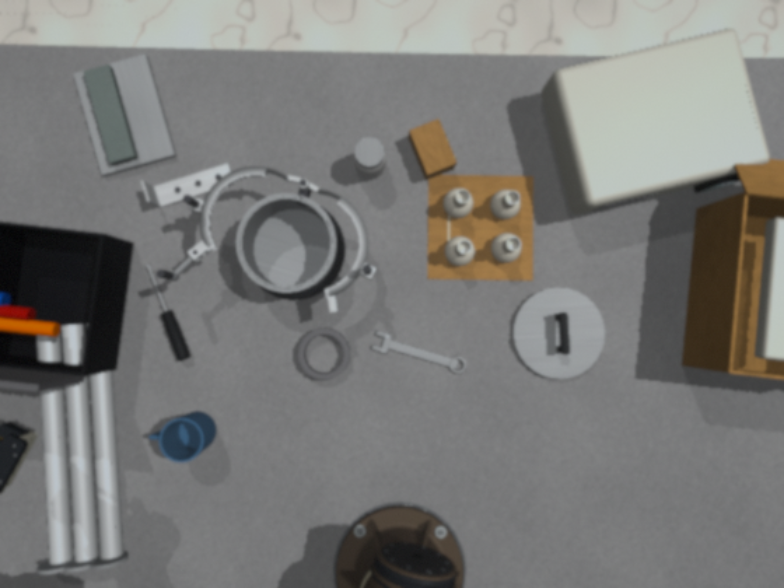

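View pics/side0.png

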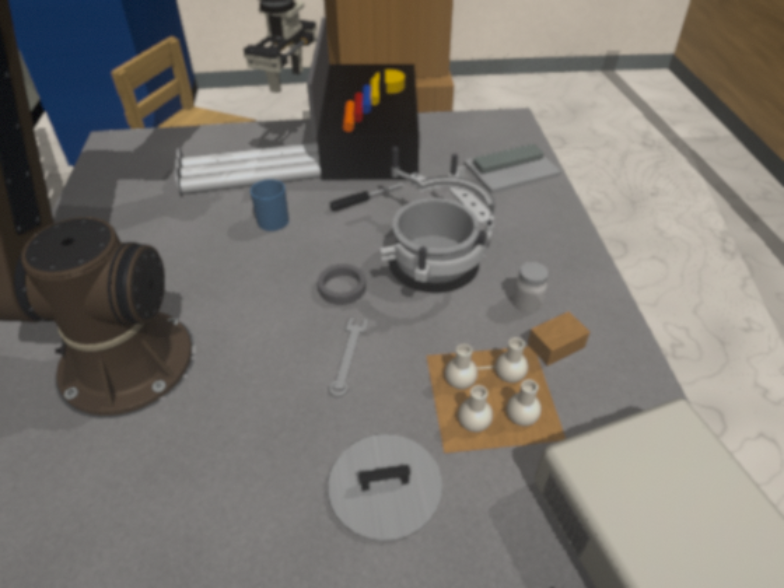

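View pics/wrist0.png

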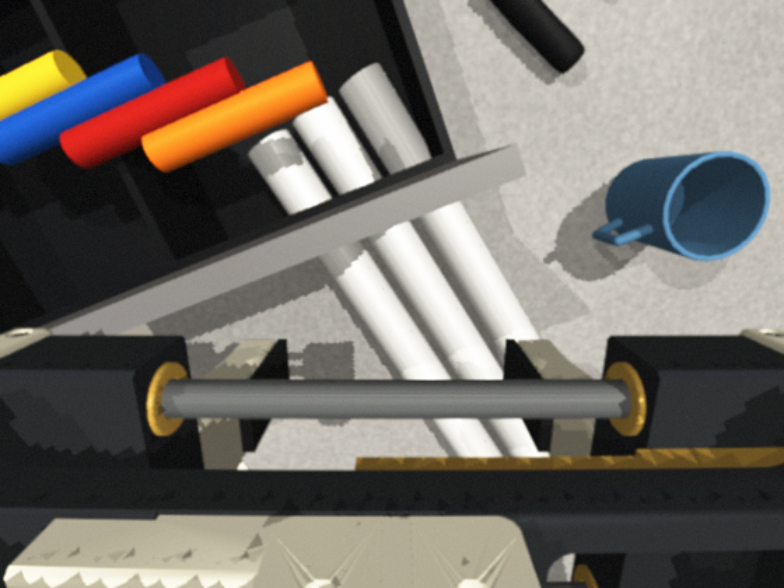

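The top view shows four globes on cardboard at about (483,225), the lid at (559,333) and the drum at (288,243). The ring halves are open around the drum, hinged near (308,186), with the latch at lower left. The tape, wrench, driver, jar and bracket lie nearby.

```bash
python3 - <<'E'
from h import *
def load(n):
    d=dict(np.load(n+'0.npz',allow_pickle=True)); return {k:(v.item() if v.ndim==0 else v) for k,v in d.items()}
t=load('top'); s=load('side')
for f,n in((t,'top'),(s,'side')):
    P=cloud(f); f['P']=P
    print(n, np.nanmedian(P[:,:,2]), np.isnan(P[:,:,2]).mean())
P=np.vstack([t['P'].reshape(-1,3)])
def circ(p):
    A=np.c_[2*p[:,:2],np.ones(len(p))];b=(p[:,:2]**2).sum(1)
    x=np.linalg.lstsq(A,b,rcond=None)[0];return x[:2],np.sqrt(x[2]+x[0]**2+x[1]**2)
# height map from both clouds
for f,n in((t,'top'),(s,'side')):
    P=f['P'].reshape(-1,3)
    x0,y0,sc=0.2,0.35,600
    im=np.zeros((420,520),np.float32)
    ok=~np.isnan(P[:,2]); Q=P[ok]
    r=((0.85-Q[:,0])*sc).astype(int); c=((y0-Q[:,1])*sc+60).astype(int)
    m=(r>=0)&(r<420)&(c>=0)&(c<520)
    np.maximum.at(im,(r[m],c[m]),Q[m,2])
    v=np.clip(im/0.17*255,0,255).astype(np.uint8)
    cv2.imwrite(f'pics/h_{n}.png',cv2.resize(cv2.applyColorMap(v,cv2.COLORMAP_JET),None,fx=1.5,fy=1.4,interpolation=0))
# rough positions
for n,uv,z in (('drum',(288,243),.1),('hinge',(308,186),.14),('lid',(559,333),.02),('lpostA',(190,203),.15),('latchpost',(165,275),.15),('rpost',(371,270),.15),('g',(458,200),.08),('g',(506,198),.08),('g',(459,245),.08),('g',(508,243),.08)):
    print(n,at_z(t,np.array(uv)/1.4,z).round(3))
E
```

```text
top 0.0009906449669767614 0.004043367346938775
side -0.0001320180737170995 0.004026360544217687
drum [[0.591 0.203 0.1  ]]
hinge [[0.681 0.166 0.14 ]]
lid [[ 0.441 -0.29   0.02 ]]
lpostA [[0.648 0.357 0.15 ]]
latchpost [[0.529 0.394 0.15 ]]
rpost [[0.542 0.059 0.15 ]]
g [[ 0.674 -0.092  0.08 ]]
g [[ 0.679 -0.177  0.08 ]]
g [[ 0.594 -0.095  0.08 ]]
g [[ 0.599 -0.181  0.08 ]]
```

View pics/h_top.png

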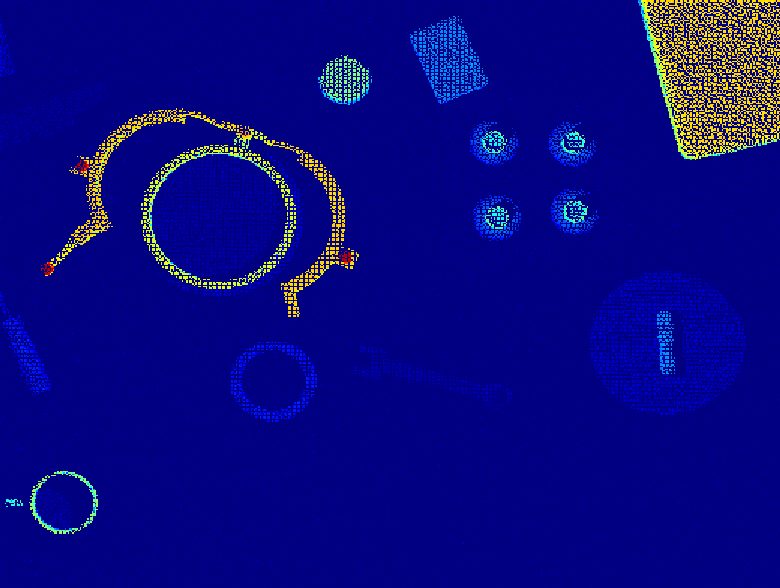

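View pics/h_side.png

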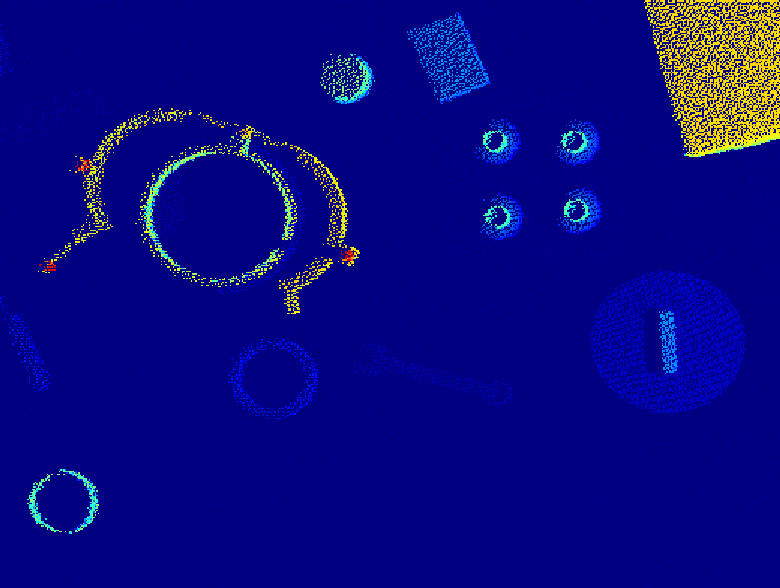

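The depth maps from both cameras are clean and agree. Next I'll fit the positions numerically.

```bash
cat > fit.py <<'E'
from h import *
from scipy.optimize import least_squares
from scipy.ndimage import label
def sel(P,c,r,z0,z1):
    P=P.reshape(-1,3)
    return P[(np.hypot(P[:,0]-c[0],P[:,1]-c[1])<r)&(P[:,2]>z0)&(P[:,2]<z1)]
def circ(p,r=None):
    f=lambda x:np.hypot(p[:,0]-x[0],p[:,1]-x[1])-(r if r else x[2])
    x=least_squares(f,[*p[:,:2].mean(0),.05][:2 if r else 3],loss='soft_l1',f_scale=.002).x
    return x
def globes(P,cs):
    out=[]
    for c in cs:
        p=sel(P,c,.025,.074,.09)
        out.append(np.r_[circ(p),p[:,2].max(),len(p)] if len(p)>10 else None)
    return out
E
cat > load.py <<'E'
import numpy as np
from fit import *
def load(n):
    d=dict(np.load(n+'.npz',allow_pickle=True)); return {k:(v.item() if v.ndim==0 else v) for k,v in d.items()}
E
python3 - <<'E'
from load import *
for n in('top0','side0'):
    f=load(n);P=cloud(f)
    print(n)
    D=np.array([.594,.202])
    p=sel(P,D,.12,.096,.1045); p=p[(np.hypot(*(p[:,:2]-D).T)>.070)&(np.hypot(*(p[:,:2]-D).T)<.092)]
    c=circ(p);print('drum',c.round(4),np.median(p[:,2]).round(4),len(p), 'rin/out',np.percentile(np.hypot(*(p[:,:2]-c[:2]).T),[2,98]).round(4))
    for nm,q in (('hinge',(.681,.166)),('lp',(.65,.355)),('latchp',(.529,.394)),('rp',(.545,.058))):
        p=sel(P,q,.03,.145,.175);print(nm,p.mean(0).round(4),len(p),p[:,2].max().round(4), ((p.max(0)+p.min(0))/2).round(4))
    for g in globes(P,[(.674,-.092),(.675,-.18),(.585,-.095),(.592,-.181)]):print('globe',g.round(4))
    p=sel(P,(.441,-.29),.12,.008,.022);print('lid',circ(p[np.hypot(*(p[:,:2]-[.441,-.29]).T)>.08]).round(4),p[:,:2].min(0),p[:,:2].max(0),np.median(p[:,2]),((p.max(0)+p.min(0))/2).round(4))
    p=sel(P,(.441,-.29),.12,.036,.06);b=cv2.minAreaRect((p[:,:2]*1000).astype(np.float32));print('handle',b,np.median(p[:,2]))
    u,s,v=np.linalg.svd(p[:,:2]-p[:,:2].mean(0));print(v[0],np.degrees(np.arctan2(v[0,1],v[0,0])))
E
```

```text
top0
drum [0.5918 0.2073 0.0808] 0.101 905 rin/out [0.0755 0.0858]<stdin>:9: RuntimeWarning: Mean of empty slice.
  ret = um.true_divide(
Traceback (most recent call last):
ValueError: zero-size array to reduction operation maximum which has no identity
```

```bash
python3 - <<'E'
from load import *
for n in('top0','side0'):
    f=load(n);P=cloud(f)
    print(n)
    D=np.array([.592,.207])
    p=sel(P,D,.12,.096,.1045); p=p[(np.hypot(*(p[:,:2]-D).T)>.070)&(np.hypot(*(p[:,:2]-D).T)<.092)]
    c=circ(p);print('drum',c.round(4),np.median(p[:,2]).round(4),len(p))
    for nm,q in (('hinge',(.692,.180)),('lp',(.65,.355)),('latchp',(.529,.394)),('rp',(.545,.058))):
        p=sel(P,q,.03,.116 if nm=='hinge' else .145,.175)
        print(nm,p.mean(0).round(4),len(p),((p.max(0)+p.min(0))/2).round(4),p[:,2].max()) if len(p) else print(nm)
    for g in globes(P,[(.674,-.092),(.675,-.18),(.585,-.095),(.592,-.181)]):print('globe',g.round(4))
    p=sel(P,(.441,-.29),.12,.008,.022);print('lid',circ(p[np.hypot(*(p[:,:2]-[.441,-.29]).T)>.08]).round(4),p[:,:2].min(0),p[:,:2].max(0),np.median(p[:,2]),((p.max(0)+p.min(0))/2).round(4))
    p=sel(P,(.441,-.29),.12,.036,.06);b=cv2.minAreaRect((p[:,:2]*1000).astype(np.float32));print('handle',b,np.median(p[:,2]))
    u,s,v=np.linalg.svd(p[:,:2]-p[:,:2].mean(0),full_matrices=False);print(v[0],np.degrees(np.arctan2(v[0,1],v[0,0])))
E
```

```text
top0
drum [0.5918 0.2073 0.0807] 0.101 910
hinge [0.6939 0.181  0.12  ] 24 [0.6953 0.1881 0.1204] 0.12474012309030336
lp [0.6522 0.3578 0.1578] 41 [0.6527 0.3593 0.1553] 0.165187718130408
latchp [0.5305 0.3964 0.1573] 43 [0.5306 0.3974 0.1554] 0.1652080612283695
rp [0.5441 0.066  0.1596] 31 [0.5444 0.0665 0.1561] 0.16287753897553692
globe [ 6.815e-01 -9.890e-02  1.160e-02  8.350e-02  4.700e+01]
globe [ 6.804e-01 -1.868e-01  1.170e-02  8.380e-02  4.000e+01]
globe [ 5.915e-01 -1.025e-01  1.170e-02  8.350e-02  4.000e+01]
globe [ 5.990e-01 -1.892e-01  1.150e-02  8.370e-02  4.100e+01]
lid [ 0.4413 -0.2903  0.0829] [ 0.35690116 -0.37827552] [ 0.52686855 -0.20492262] 0.01190499281600399 [ 0.4419 -0.2916  0.0149]
handle ((442.38360595703125, -290.60382080078125), (74.1441650390625, 17.582197189331055), 3.74061918258667) 0.04584404628086358
[-0.99768322 -0.06803078] -176.0991102546326
side0
drum [0.5935 0.2063 0.0802] 0.101 559
hinge [0.693  0.1778 0.1201] 14 [0.6928 0.1783 0.1207] 0.12475998260614318
lp [0.6532 0.3563 0.155 ] 28 [0.6529 0.3578 0.1545] 0.16203535055368268
latchp [0.5339 0.3951 0.1546] 24 [0.5339 0.3973 0.1523] 0.1593993530934592
rp [0.5466 0.0633 0.1557] 38 [0.5467 0.0649 0.1536] 0.16171485590803736
globe [ 6.825e-01 -9.920e-02  1.140e-02  8.360e-02  6.400e+01]
globe [ 6.819e-01 -1.878e-01  1.180e-02  8.320e-02  7.100e+01]
globe [ 5.923e-01 -1.026e-01  1.190e-02  8.240e-02  6.200e+01]
globe [ 5.999e-01 -1.899e-01  1.180e-02  8.360e-02  7.000e+01]
lid [ 0.4421 -0.291   0.0828] [ 0.35844734 -0.37770062] [ 0.52839379 -0.20546079] 0.011867496338606731 [ 0.4434 -0.2916  0.0146]
handle ((443.28302001953125, -292.6332702636719), (74.11679077148438, 17.411691665649414), 2.6413323879241943) 0.045496045015177955
[-0.99798736 -0.06341319] -176.3642525661536
```

```bash
python3 - <<'E'
from load import *
P=cloud(load('top0')).reshape(-1,3)
for y0 in np.arange(-.5,.7,.1):
    print(y0.round(1),[ (lambda q: round(float(np.nanmax(q)),3) if len(q) else None)(P[(P[:,1]>y0)&(P[:,1]<=y0+.1)&(P[:,0]>x)&(P[:,0]<=x+.1)][:,2]) for x in np.arange(.3,.9,.1)])
E
python3 -m inch '0 0 0 -.25 0 0 0;0 0 0 -.25 0 0 0'; python3 -m inch '0 .95 .65 0 0 0 -.2;0 .95 .65 0 0 0 -.2;0 .95 .65 0 0 0 -.2;0 .95 .65 0 0 0 -.2;0 .95 .65 0 0 0 -.2;0 .95 .65 0 0 0 -.2;0 .95 .65 0 0 0 -.2;0 .95 .65 0 0 0 -.2;0 .95 .65 0 0 0 -.2'
python3 - <<'E'
from h import *
st(); f=grab('wrist');save(f,'w1',1.4);np.savez('w1.npz',**{k:v for k,v in f.items() if k!='s'})
E
```

```text
-0.5 [0.006, 0.008, 0.006, 0.114, 0.118, 0.118, 0.117]
-0.4 [0.018, 0.019, 0.016, 0.117, 0.118, 0.119, 0.119]
-0.3 [0.018, 0.052, 0.083, 0.097, 0.115, 0.118, 0.114]
-0.2 [0.012, 0.008, 0.084, 0.084, 0.034, 0.008, 0.007]
-0.1 [0.013, 0.013, 0.084, 0.082, 0.051, 0.05, 0.008]
-0.0 [0.026, 0.024, 0.163, 0.117, 0.09, 0.007, 0.008]
0.1 [0.028, 0.117, 0.118, 0.125, 0.118, 0.007, 0.007]
0.2 [0.008, 0.014, 0.105, 0.117, 0.118, 0.006, 0.007]
0.3 [0.025, 0.022, 0.165, 0.165, 0.117, 0.007, 0.008]
0.4 [0.03, 0.031, 0.161, 0.059, 0.056, 0.019, 0.019]
0.5 [0.337, 0.128, 0.125, 0.123, 0.038, 0.039, 0.038]
0.6 [0.226, 0.128, 0.014, 0.124, 0.008, 0.017, 0.018]
t: 0.35
eef_pos: [0.3043, 0.6031, 0.3043]
ee_rot: [-3.14, -0.001, -0.467]
force: [0.4, 1.1, 0.9]
width: 0.0879
t: 1.25
eef_pos: [0.4709, 0.2993, 0.3016]
ee_rot: [-3.141, 0.0, -0.26]
force: [0.1, 0.4, 0.4]
width: 0.0877
{'t': 1.25, 'q': [0.9169, 0.1253, -0.1278, -0.0002, -1.3177, 0.3941], 'eef_pos': [0.4709, 0.2993, 0.3016], 'ee_rot': [-3.1415, 0.0002, -0.2598], 'force': [0.0545, 0.427, 0.4016], 'width': 0.0877}
```

View pics/w1.png

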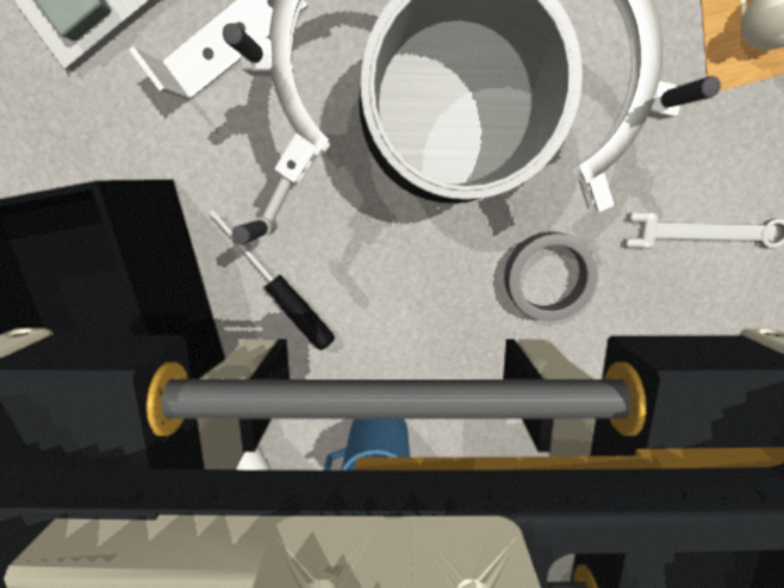

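The wrist view shows the drum at (470,90), the left post at (240,40), the latch post at (250,232), its pivot block at (300,160) and the right post at (700,92). I'll measure these from the wrist depth.

```bash
cat > ring.py <<'E'
from fit import *
def ring(P,D=(.592,.207),qs={'lp':(.65,.355),'latchp':(.529,.394),'rp':(.545,.062)}):
    D=np.array(D)
    p=sel(P,D,.12,.096,.1045); d=np.hypot(*(p[:,:2]-D).T); p=p[(d>.070)&(d<.092)]
    if len(p)>30: print('drum',circ(p).round(4),np.median(p[:,2]).round(4),len(p))
    for n,q in qs.items():
        p=sel(P,q,.035,.118,.157)
        if len(p)>8:
            # fit pin of radius 7 from visible side
            v=np.median(p[:,:2],0); print(n,circ(p,.007).round(4),v.round(4),len(p),p[:,2].max().round(4))
E
python3 - <<'E'
from load import *; from ring import *
for n in('top0','side0','w1'):
    print(n); ring(cloud(load(n)))
E
```

```text
top0
drum [0.5918 0.2073 0.0807] 0.101 910
lp [0.6535 0.3601] [0.65   0.3545] 35 0.1567
latchp [0.531  0.3991] [0.5297 0.3934] 36 0.1561
rp [0.5452 0.0667] [0.5395 0.0681] 11 0.1564
side0
drum [0.5935 0.2063 0.0802] 0.101 559
lp [0.6545 0.3607] [0.6521 0.3563] 52 0.1569
latchp [0.533  0.3998] [0.5349 0.3945] 42 0.1556
rp [0.5474 0.0674] [0.5464 0.0615] 63 0.1568
w1
drum [0.5912 0.2064 0.0803] 0.1016 3759
lp [0.6531 0.3587] [0.6476 0.3546] 265 0.1569
latchp [0.5308 0.3982] [0.5313 0.392 ] 156 0.1566
rp [0.5439 0.0638] [0.5438 0.0698] 365 0.1567
```

```bash
cat >> h.py <<'E'
def go(x,y,z,yawdeg=None):
    s=arm.get_state(); Rm=R.from_euler('xyz',s['ee_rot'])
    d=Rm.inv().apply(np.array([x,y,z])-s['eef_pos'])
    rv=np.zeros(3)
    if yawdeg is not None: rv=np.degrees((Rm.inv()*R.from_euler('xyz',[np.pi,0,np.radians(yawdeg)])).as_rotvec())/60
    n=max(np.linalg.norm(d)/.05,np.linalg.norm(rv)*60/8.59)
    print('shares',(d/.3).round(4),rv.round(3),'rows',round(n,1))
E
cat > look.py <<'E'
import sys
from h import *; from fit import *
def globes_now(names=('top','side')):
    for n in names:
        f=grab(n);P=cloud(f).reshape(-1,3)
        p=P[(P[:,0]>.35)&(P[:,0]<.85)&(P[:,1]>-.30)&(P[:,1]<.02)&(P[:,2]>.074)&(P[:,2]<.0875)]
        out=[]
        while len(p)>15:
            d=np.hypot(*(p[:,:2]-p[0,:2]).T)<.03
            if d.sum()>12: out.append(np.r_[circ(p[d]),d.sum()])
            p=p[~d]
        print(n,[np.round(o,4).tolist() for o in out])
E
python3 -m inch '0 .9 .9 0 0 0 0;0 .9 .9 0 0 0 0;0 .9 .9 0 0 0 0;0 .9 .9 0 0 0 0;0 .9 .9 0 0 0 0;0 .9 .9 0 0 0 0;0 .9 .9 0 0 0 0;0 .9 .9 0 0 0 0;0 .9 .9 0 0 0 0;0 .9 .9 0 0 0 0'
python3 - <<'E'
from look import *
st(); globes_now(); go(.682,-.099,.15,-15.2)
f=grab('wrist');P=cloud(f)
for g in globes(P,[(.682,-.099),(.681,-.187),(.592,-.102),(.5995,-.19)]):print(g)
E
```

```text
t: 2.3
eef_pos: [0.6632, -0.0289, 0.3005]
ee_rot: [3.141, 0.001, -0.257]
force: [-0.1, 0.2, -0.4]
width: 0.0877
{'t': 2.3, 'q': [0.2495, 0.3075, 0.1042, -0.0003, -1.369, 1.0639], 'eef_pos': [0.6632, -0.0289, 0.3005], 'ee_rot': [3.1411, 0.0014, -0.2575], 'force': [-0.0618, 0.2415, -0.4275], 'width': 0.0877}
top [[0.6374, 0.6024, 0.8911, 26.0], [18.9863, -92.2398, 93.7467, 33.0], [-17.2501, 74.4807, 76.9026, 27.0], [6.4812, -22.1326, 22.5864, 28.0], [0.6661, -0.0943, 0.206, 26.0], [0.6806, -0.1861, 0.012, 24.0], [0.6815, -0.0988, 0.0114, 21.0], [0.5989, -0.189, 0.0116, 42.0], [0.5915, -0.1026, 0.0118, 40.0]]
side [[0.6822, -0.0993, 0.0116, 62.0], [0.592, -0.103, 0.0116, 61.0], [0.6816, -0.1881, 0.0118, 68.0], [0.6, -0.1898, 0.0116, 65.0]]
shares [0.1222 0.213  0.5043] [0.    0.    0.009] rows 3.4
[ 6.81935144e-01 -1.01076851e-01  1.16661573e-02  8.26888914e-02
  1.52000000e+02]
[ 6.80835094e-01 -1.89192432e-01  1.14015866e-02  8.30077519e-02
  1.99000000e+02]
[ 5.92031309e-01 -1.04756309e-01  1.16760038e-02  8.27265381e-02
  1.63000000e+02]
[ 5.99216664e-01 -1.91303511e-01  1.14276212e-02  8.30804695e-02
  1.84000000e+02]
```

```bash
python3 -m inch '0 .123 .216 .4 0 0 0;0 .123 .216 .4 0 0 0;0 .123 .216 .4 0 0 0;0 .123 .216 .4 0 0 0;0 .123 .216 .6 0 0 0;0 .123 .216 .75 0 0 0;0 .123 .216 .828 0 0 0;0 .123 .216 .828 0 0 0' 10
python3 -c "
from h import *
go(.682,-.1,.052,-15.2)"
python3 -m inch '.8 0 0 0 0 0 0;.8 0 0 0 0 0 0;.8 0 0 0 0 0 0;.8 0 0 0 0 0 0;.8 0 0 0 0 0 0;.8 0 0 0 0 0 0;.8 0 0 0 0 0 0;.8 0 0 0 0 0 0' 10
```

```text
t: 3.25
eef_pos: [0.6796, -0.1, 0.0497]
ee_rot: [3.14, 0.006, -0.256]
force: [-0.6, -0.3, -0.2]
width: 0.0877
shares [ 0.0079 -0.002  -0.0077] [0.002 0.006 0.009] rows 0.1
t: 4.05
eef_pos: [0.6821, -0.1016, 0.0531]
ee_rot: [3.142, 0.0, -0.257]
force: [-0.1, 0.5, -0.1]
width: 0.0293
```

```bash
python3 -m inch '.85 0 0 0 0 0 0;.85 0 0 0 0 0 0;.85 0 0 0 0 0 0;.85 0 0 -.1 0 0 0;.85 0 0 -.25 0 0 0;.85 0 0 -.4 0 0 0;.85 0 0 -.55 0 0 0;.85 0 0 -.667 0 0 0;.85 0 0 -.667 0 0 0;.85 0 0 -.667 0 0 0' 15
python3 -c "
from h import *
st();go(.6334,.1952,.25,-15.5);go(.6334,.1952,.072,-15.5)
f=grab('side');save(f,'s2',1.4)"
```

```text
t: 5.05
eef_pos: [0.6822, -0.1014, 0.2541]
ee_rot: [-3.141, -0.002, -0.258]
force: [-0.5, 0.7, -1.8]
width: 0.0257
{'t': 5.05, 'q': [0.1341, 0.3678, 0.0881, -0.0004, -1.2894, 1.1793], 'eef_pos': [0.6822, -0.1014, 0.2541], 'ee_rot': [-3.1405, -0.0015, -0.2575], 'force': [-0.5398, 0.6555, -1.8198], 'width': 0.0257}
shares [-0.4091 -0.9145  0.014 ] [-0.001 -0.001  0.012] rows 6.0
shares [-0.41   -0.9139  0.6074] [-0.001 -0.001  0.012] rows 7.0
```

View pics/s2.png

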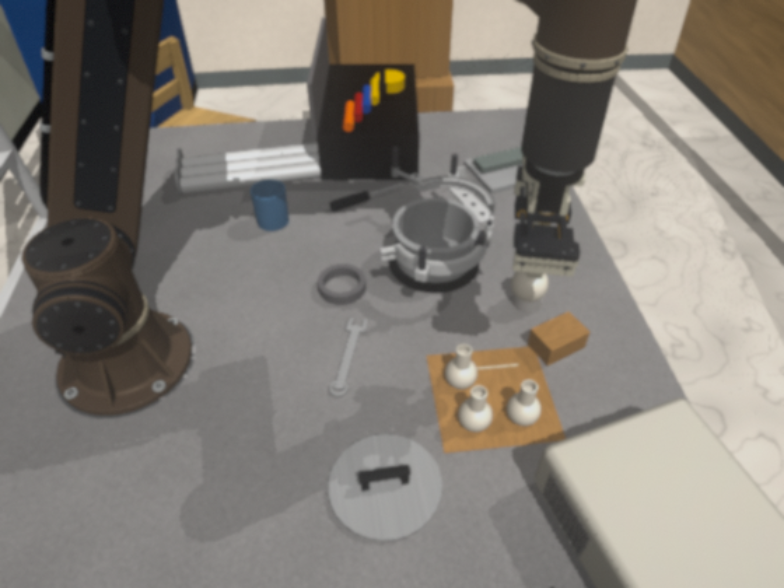

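```bash
python3 -m inch '.85 -.41 -.914 .014 0 0 0;.85 -.41 -.914 .014 0 0 0;.85 -.41 -.914 .014 0 0 0;.85 -.41 -.914 .014 0 0 0;.85 -.41 -.914 .014 0 0 0;.85 -.41 -.914 .014 0 0 0;.85 -.41 -.914 .014 0 0 0;.85 -.41 -.914 .014 0 0 0;.85 -.41 -.914 .014 0 0 0' 15
python3 -c "
from h import *
st();go(.6334,.1952,.17,-15.5);go(.6334,.1952,.066,-15.5)
f=grab('side');save(f,'s3',1.4)
f=grab('wrist');save(f,'w3',1.4)"
```

```text
t: 6.0
eef_pos: [0.6326, 0.1943, 0.2477]
ee_rot: [3.14, 0.002, -0.258]
force: [-0.1, -0.8, -0.8]
width: 0.0257
{'t': 6.0, 'q': [0.5921, 0.3269, 0.0138, -0.0001, -1.2601, 0.7212], 'eef_pos': [0.6326, 0.1943, 0.2477], 'ee_rot': [3.1399, 0.0016, -0.2575], 'force': [-0.0997, -0.8003, -0.8047], 'width': 0.0257}
shares [ 0.0024 -0.004   0.2591] [0.002 0.002 0.012] rows 1.6
shares [ 0.003  -0.0046  0.6057] [0.002 0.002 0.012] rows 3.6
```

View pics/w3.png

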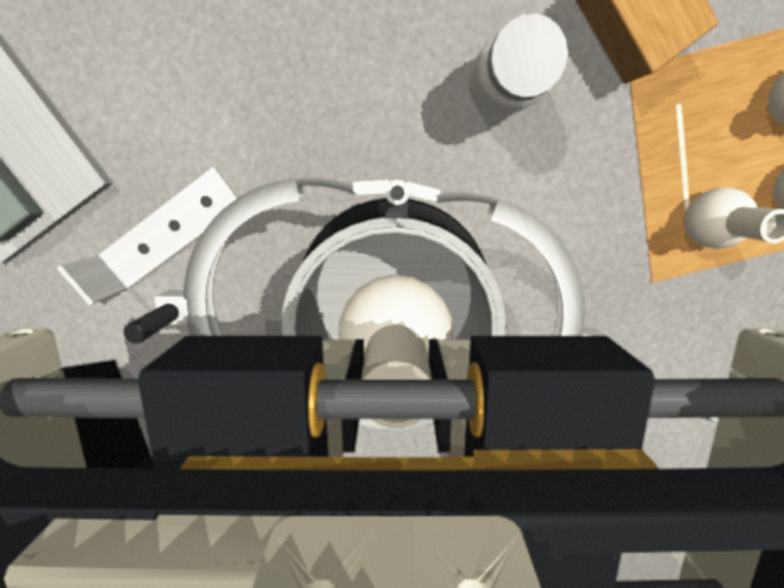

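The globe hangs straight over the open +x slot of the drum, with the hinge ahead and clear. I'll lower it slowly from here.

```bash
python3 -m inch '.85 .003 -.003 .15 0 0 0;.85 .003 -.003 .27 0 0 0;.85 .003 -.003 .37 0 0 0;.85 .003 -.003 .45 0 0 0;.85 .003 -.003 .52 0 0 0;.85 .003 -.003 .56 0 0 0;.85 .003 -.003 .59 0 0 0;.85 .003 -.003 .606 0 0 0;.85 .003 -.003 .61 0 0 0;.85 .003 -.003 .61 0 0 0' 15
python3 -c "
from h import *
for i in range(3): st(); arm.grab_frame('wrist')"
python3 -m inch '.85 0 0 .004 0 0 0;.85 0 0 .008 0 0 0;.85 0 0 .012 0 0 0;.85 0 0 .016 0 0 0;.85 0 0 .016 0 0 0'
python3 -c "
from h import *
for i in range(3): st(); arm.grab_frame('wrist')"
```

```text
t: 7.1
eef_pos: [0.6345, 0.1957, 0.0668]
ee_rot: [-3.141, -0.001, -0.257]
force: [0.1, 0.4, -1.7]
width: 0.0257
{'t': 7.1, 'q': [0.5923, 0.4719, -0.2037, 0.0002, -0.8942, 0.721], 'eef_pos': [0.6345, 0.1957, 0.0668], 'ee_rot': [-3.1409, -0.0008, -0.2574], 'force': [0.1488, 0.358, -1.7196], 'width': 0.0257}
{'t': 7.15, 'q': [0.5924, 0.4716, -0.2036, 0.0002, -0.8943, 0.721], 'eef_pos': [0.6345, 0.1958, 0.067], 'ee_rot': [-3.1407, -0.001, -0.2573], 'force': [-0.1081, -1.5528, -0.6072], 'width': 0.0255}
{'t': 7.2, 'q': [0.5925, 0.4715, -0.2036, 0.0002, -0.8942, 0.721], 'eef_pos': [0.6345, 0.1959, 0.067], 'ee_rot': [-3.1406, -0.0011, -0.2572], 'force': [-0.1087, -0.3827, -0.2739], 'width': 0.0259}
t: 7.75
eef_pos: [0.6339, 0.1955, 0.0609]
ee_rot: [3.141, 0.0, -0.257]
force: [-0.2, 0.1, -0.5]
width: 0.0258
{'t': 7.75, 'q': [0.5925, 0.478, -0.2089, -0.0001, -0.8844, 0.721], 'eef_pos': [0.6339, 0.1955, 0.0609], 'ee_rot': [3.1412, 0.0004, -0.2574], 'force': [-0.208, 0.1322, -0.4826], 'width': 0.0258}
{'t': 7.8, 'q': [0.5925, 0.4779, -0.2087, -0.0, -0.8845, 0.721], 'eef_pos': [0.634, 0.1955, 0.0611], 'ee_rot': [3.1414, 0.0002, -0.2574], 'force': [-0.5105, 0.2635, -1.6645], 'width': 0.0253}
{'t': 7.85, 'q': [0.5925, 0.4778, -0.2086, 0.0, -0.8845, 0.721], 'eef_pos': [0.634, 0.1956, 0.0612], 'ee_rot': [3.1414, 0.0001, -0.2573], 'force': [0.6457, -0.0285, -0.6669], 'width': 0.0257}
```

```bash
cat > fz.py <<'E'
from h import *
F=[]
for i in range(4):
    s=arm.get_state();F.append(np.r_[s['force'],s['eef_pos']]);arm.grab_frame('wrist')
print('avg F,pos',np.mean(F,0).round(4))
E
for i in 1 2 3 4; do python3 -m inch '.85 0 0 .003 0 0 0;.85 0 0 .006 0 0 0;.85 0 0 .006 0 0 0' >/dev/null; python3 fz.py; done
```

```text
avg F,pos [ 0.2012 -0.4461 -1.0998  0.634   0.1956  0.0594]
avg F,pos [-1.3094  0.1252  6.4296  0.6345  0.1958  0.0589]
avg F,pos [-5.615  -0.2176 15.8087  0.6349  0.196   0.0587]
avg F,pos [-6.3453 -2.0539 21.3329  0.6356  0.1959  0.058 ]
```

```bash
python3 -m inch '.85 0 0 -.006 0 0 0;.85 0 0 -.012 0 0 0;.85 0 0 -.017 0 0 0;.85 0 0 -.017 0 0 0'; python3 fz.py
```

```text
t: 10.3
eef_pos: [0.6339, 0.1955, 0.0589]
ee_rot: [3.141, 0.0, -0.257]
force: [-0.3, -0.2, -0.9]
width: 0.0257
avg F,pos [ 0.1042  0.1917 -1.0449  0.6338  0.1955  0.0587]
```

```bash
python3 -m inch '.68 0 0 0.001 0 0 0;.6 0 0 0.001 0 0 0;.58 0 0 0.001 0 0 0;.58 0 0 0.001 0 0 0;.58 0 0 0.001 0 0 0;.58 0 0 -.05 0 0 0;.58 0 0 -.12 0 0 0;.58 0 0 -.25 0 0 0;.58 0 0 -.4 0 0 0;.5 0 0 -.5 0 0 0;.4 0 0 -.5 0 0 0;.4 0 0 -.5 0 0 0' 
python3 - <<'E'
from look import *
st(); globes_now(('side',));go(.6815,-.188,.22,-15.2)
f=grab('wrist');save(f,'w4',1.4)
P=cloud(f);p=sel(P,(.633,.195),.035,.075,.095);print(circ(p).round(4),len(p),p[:,2].max())
E
```

```text
t: 11.7
eef_pos: [0.6342, 0.1958, 0.2101]
ee_rot: [-3.14, -0.001, -0.257]
force: [-0.1, -0.6, -0.4]
width: 0.051
{'t': 11.7, 'q': [0.5925, 0.3491, -0.0401, -0.0003, -1.1796, 0.721], 'eef_pos': [0.6342, 0.1958, 0.2101], 'ee_rot': [-3.14, -0.0011, -0.2575], 'force': [-0.1168, -0.5547, -0.3671], 'width': 0.051}
side [[0.5922, -0.1029, 0.0117, 60.0], [0.6818, -0.1874, 0.0119, 73.0], [0.5999, -0.19, 0.0119, 70.0]]
shares [ 0.4798  1.1956 -0.0376] [-0.     0.     0.007] rows 7.7
[0.6326 0.1949 0.0116] 323 0.08900324446377067
```

View pics/w4.png

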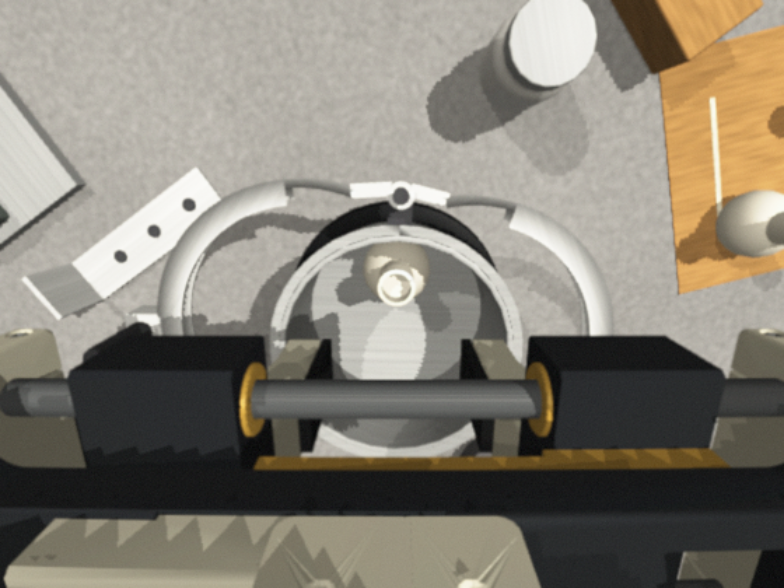

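The first globe stands at (0.6326, 0.1949), as planned. Next I'll take globe C at (0.592, -0.1035).

```bash
python3 -m inch '.4 .12 .98 -.03 0 0 0;.4 .12 .98 -.03 0 0 0;.4 .12 .98 -.03 0 0 0;.4 .12 .98 -.03 0 0 0;.4 .12 .98 -.03 0 0 0;.3 .12 .98 -.03 0 0 0;0 .12 .98 -.03 0 0 0;0 .12 .98 -.03 0 0 0;0 .12 .98 -.03 0 0 0'
python3 - <<'E'
from look import *
st(); globes_now(('top',));go(.592,-.1035,.053,-15.2)
E
```

```text
t: 12.7
eef_pos: [0.5938, -0.0974, 0.2172]
ee_rot: [3.141, 0.001, -0.257]
force: [0.3, -0.2, 1.0]
width: 0.0788
{'t': 12.7, 'q': [0.1616, 0.2464, -0.1686, -0.0002, -1.1572, 1.152], 'eef_pos': [0.5938, -0.0974, 0.2172], 'ee_rot': [3.1412, 0.0014, -0.2573], 'force': [0.2734, -0.1557, 1.0152], 'width': 0.0788}
top [[0.5911, -0.1025, 0.0116, 25.0]]
shares [-2.00e-04  2.24e-02  5.48e-01] [0.    0.001 0.008] rows 3.3
```

```bash
python3 -m inch '0 0 .022 .15 0 0 0;0 0 .022 .3 0 0 0;0 0 .022 .42 0 0 0;0 0 .022 .5 0 0 0;0 0 .022 .548 0 0 0;0 0 .022 .548 0 0 0;0 0 .022 .548 0 0 0;.6 0 .022 .548 0 0 0;.8 0 .022 .548 0 0 0;.8 0 .022 .548 0 0 0;.8 0 .022 .548 0 0 0;.8 0 .022 .548 0 0 0' 10
python3 -m inch '.85 0 0 0 0 0 0;.85 0 0 0 0 0 0;.85 0 0 0 0 0 0;.85 0 0 0 0 0 0;.85 0 0 0 0 0 0' 15; python3 fz.py
```

```text
t: 13.95
eef_pos: [0.5925, -0.1043, 0.0541]
ee_rot: [-3.141, -0.001, -0.258]
force: [1.4, -0.4, 0.5]
width: 0.0533
t: 14.45
eef_pos: [0.5923, -0.1043, 0.0537]
ee_rot: [3.141, 0.0, -0.257]
force: [-0.2, -0.6, -0.5]
width: 0.0258
avg F,pos [-0.3626 -0.3308 -0.2258  0.5923 -0.1043  0.0537]
```

```bash
python3 -m inch '.85 0 0 -.1 0 0 0;.85 0 0 -.25 0 0 0;.85 0 0 -.4 0 0 0;.85 0 0 -.55 0 0 0;.85 0 0 -.67 0 0 0;.85 0 0 -.67 0 0 0'
python3 -m inch '.85 -.411 -1 0 0 0 0;.85 -.411 -1 0 0 0 0;.85 -.411 -1 0 0 0 0;.85 -.411 -1 0 0 0 0;.85 -.411 -1 0 0 0 0;.85 -.411 -1 0 0 0 0;.85 -.411 -1 0 0 0 0;.85 -.411 -1 0 0 0 0;.85 -.411 -1 0 0 0 0;.85 -.411 -1 0 0 0 0'
python3 - <<'E'
from h import *
import fz
st(); go(.5506,.2182,.068,-15.5)
f=grab('wrist');save(f,'w5',1.4)
E
```

```text
t: 15.25
eef_pos: [0.595, -0.1045, 0.261]
ee_rot: [-3.139, -0.01, -0.257]
force: [0.6, -0.5, -1.5]
width: 0.0256
t: 16.25
eef_pos: [0.5493, 0.2165, 0.2544]
ee_rot: [3.141, 0.0, -0.258]
force: [0.4, 0.6, -1.4]
width: 0.0259
avg F,pos [-0.2206 -0.1883 -1.2251  0.5495  0.2163  0.2546]
{'t': 16.45, 'q': [0.7056, 0.2038, -0.1373, -0.0, -1.2296, 0.6065], 'eef_pos': [0.5497, 0.2163, 0.2548], 'ee_rot': [-3.1415, -0.0001, -0.2587], 'force': [-0.0729, -0.2982, -1.3662], 'width': 0.0254}
shares [ 0.0014 -0.0068  0.6228] [-0.    -0.     0.011] rows 3.7
```

View pics/w5.png

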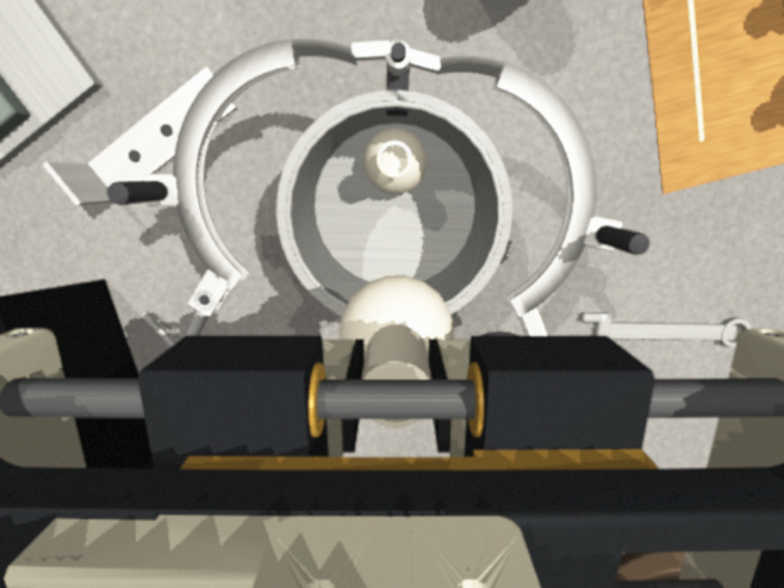

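The view matches the plan, with globe 1 standing upright at the far side of the drum. I'll lower the second globe.

```bash
python3 -m inch '.85 .001 -.007 .15 0 0 0;.85 .001 -.007 .28 0 0 0;.85 .001 -.007 .38 0 0 0;.85 .001 -.007 .46 0 0 0;.85 .001 -.007 .53 0 0 0;.85 .001 -.007 .58 0 0 0;.85 .001 -.007 .6 0 0 0;.85 .001 -.007 .615 0 0 0;.85 .001 -.007 .625 0 0 0;.85 .001 -.007 .63 0 0 0;.85 .001 -.007 .634 0 0 0;.85 .001 -.007 .634 0 0 0' 15
python3 fz.py
python3 -m inch '.85 0 0 .003 0 0 0;.85 0 0 .005 0 0 0;.85 0 0 .005 0 0 0'; python3 fz.py
```

```text
t: 17.7
eef_pos: [0.5504, 0.2193, 0.0649]
ee_rot: [-3.141, -0.0, -0.257]
force: [0.4, -0.0, -1.3]
width: 0.0258
avg F,pos [ 0.0541  0.1714 -1.4603  0.5504  0.2193  0.0649]
t: 18.2
eef_pos: [0.5502, 0.2192, 0.063]
ee_rot: [3.141, 0.0, -0.257]
force: [-0.7, -0.1, -1.4]
width: 0.0258
avg F,pos [-0.2218  0.0595 -0.9686  0.5503  0.2192  0.063 ]
```

```bash
python3 -m inch '.85 0 0 .003 0 0 0;.85 0 0 .006 0 0 0;.85 0 0 .007 0 0 0;.85 0 0 .007 0 0 0'; python3 fz.py; python3 -m inch '.85 0 0 .002 0 0 0;.85 0 0 .0035 0 0 0;.85 0 0 .0035 0 0 0'; python3 fz.py
```

```text
t: 18.8
eef_pos: [0.5503, 0.2192, 0.0609]
ee_rot: [3.141, 0.0, -0.257]
force: [-0.2, 0.2, -0.6]
width: 0.0258
avg F,pos [-0.174  -0.1572 -1.1399  0.5503  0.2192  0.0609]
t: 19.3
eef_pos: [0.5502, 0.2191, 0.0598]
ee_rot: [3.141, 0.0, -0.257]
force: [-0.5, 0.2, -1.5]
width: 0.0255
avg F,pos [-0.5506  0.1868 -1.1674  0.5502  0.2192  0.0599]
```

```bash
python3 -m inch '.85 0 0 .0015 0 0 0;.85 0 0 .0015 0 0 0'; python3 fz.py; 
```

```text
t: 19.7
eef_pos: [0.5504, 0.2192, 0.0597]
ee_rot: [-3.141, -0.0, -0.257]
force: [0.3, -0.3, 1.5]
width: 0.0257
avg F,pos [-0.4203 -0.5848  2.0289  0.5504  0.2192  0.0597]
```

```bash
python3 -m inch '.68 0 0 0 0 0 0;.6 0 0 0 0 0 0;.58 0 0 0 0 0 0;.58 0 0 0 0 0 0;.58 0 0 0 0 0 0;.58 0 0 -.05 0 0 0;.58 0 0 -.12 0 0 0;.58 0 0 -.25 0 0 0;.58 0 0 -.4 0 0 0;.5 0 0 -.55 0 0 0;.4 0 0 -.55 0 0 0' 
python3 -m inch '.4 .25 .9 0 0 0 .7;.4 .25 .9 0 0 0 .7;.4 .25 .9 0 0 0 .7;.4 .25 .9 0 0 0 .7;.4 .25 .9 0 0 0 .7;.4 .25 .9 0 0 0 .7;.4 .25 .9 0 0 0 .7;.4 .25 .9 0 0 0 .7;.4 .25 .9 0 0 0 .7'
python3 - <<'E'
from look import *
st(); globes_now();go(.5995,-.1898,.22,-95)
E
```

```text
t: 21.0
eef_pos: [0.5534, 0.2208, 0.2318]
ee_rot: [-3.134, -0.008, -0.256]
force: [0.8, -0.6, 0.1]
width: 0.0468
t: 21.9
eef_pos: [0.5541, -0.0605, 0.2243]
ee_rot: [-3.142, 0.0, -0.99]
force: [-0.8, 0.4, 0.7]
width: 0.0529
{'t': 21.9, 'q': [0.2425, 0.1676, -0.2537, -0.0001, -1.1495, 0.3384], 'eef_pos': [0.5541, -0.0605, 0.2243], 'ee_rot': [-3.1415, 0.0001, -0.9899], 'force': [-0.7575, 0.4411, 0.6615], 'width': 0.0529}
top [[0.7656, 0.0426, 0.3168, 27.0], [0.7765, -0.1081, 0.1678, 32.0], [-29.2019, 139.1502, 142.6157, 25.0], [0.7897, -0.4554, 0.1745, 28.0], [-7.4341, 29.2577, 30.6553, 14.0]]
side [[0.6817, -0.188, 0.0117, 73.0], [0.6, -0.1899, 0.0118, 69.0]]
shares [0.4444 0.1116 0.0147] [-0.     0.     0.639] rows 4.5
```

```bash
python3 -m inch '.2 .444 .112 .015 0 0 .64;.0 .444 .112 .015 0 0 .64;0 .444 .112 .015 0 0 .64;0 .444 .112 .015 0 0 .64;0 .444 .112 .015 0 0 .64;0 .444 .112 .015 0 0 .64;0 .444 .112 .015 0 0 .64;0 .444 .112 .015 0 0 .64'
python3 - <<'E'
from look import *
go(.5995,-.19,.0535,-95)
P=cloud(grab('wrist'));print(globes(P,[(.5995,-.19),(.6815,-.188)]))
E
```

```text
t: 22.8
eef_pos: [0.5992, -0.1901, 0.2201]
ee_rot: [-3.141, 0.0, -1.658]
force: [-0.1, -0.1, 0.6]
width: 0.0874
shares [-3.000e-04 -7.000e-04  5.554e-01] [-0.  0.  0.] rows 3.3
[array([ 5.98782873e-01, -1.92579537e-01,  1.16251245e-02,  8.27020282e-02,
        2.33000000e+02]), array([ 6.80075145e-01, -1.90454077e-01,  1.16326407e-02,  8.27640156e-02,
        2.68000000e+02])]
```

```bash
python3 -m inch '0 .003 0 .15 0 0 0;0 .003 0 .3 0 0 0;0 .003 0 .42 0 0 0;0 .003 0 .5 0 0 0;0 .003 0 .555 0 0 0;0 .003 0 .555 0 0 0;0 .003 0 .555 0 0 0;.6 .003 0 .555 0 0 0;.8 .003 0 .555 0 0 0;.8 .003 0 .555 0 0 0;.8 .003 0 .555 0 0 0;.8 .003 0 .555 0 0 0' 10
python3 -m inch '.85 0 0 0 0 0 0;.85 0 0 0 0 0 0;.85 0 0 0 0 0 0;.85 0 0 0 0 0 0;.85 0 0 0 0 0 0' 15; python3 fz.py
python3 -m inch '.85 0 0 -.1 0 0 0;.85 0 0 -.25 0 0 0;.85 0 0 -.4 0 0 0;.85 0 0 -.55 0 0 0;.85 0 0 -.67 0 0 0;.85 0 0 -.67 0 0 0;.85 0 0 -.67 0 0 0'
python3 - <<'E'
from h import *
st(); go(.6035,.2481,.255,-95.5)
f=grab('wrist');save(f,'w6',1.4)
E
```

```text
t: 24.05
eef_pos: [0.5991, -0.1917, 0.0538]
ee_rot: [-3.141, 0.0, -1.661]
force: [0.9, 0.4, 1.0]
width: 0.0533
t: 24.55
eef_pos: [0.5989, -0.1917, 0.0534]
ee_rot: [3.141, -0.0, -1.661]
force: [0.3, 0.3, -0.2]
width: 0.0253
avg F,pos [ 0.3628  0.0641 -0.2594  0.5989 -0.1917  0.0534]
t: 25.45
eef_pos: [0.5991, -0.1916, 0.2552]
ee_rot: [-3.14, 0.001, -1.661]
force: [0.1, 0.2, -2.2]
width: 0.0256
{'t': 25.45, 'q': [0.0001, 0.2663, -0.0537, -0.0005, -1.2489, -0.0899], 'eef_pos': [0.5991, -0.1916, 0.2552], 'ee_rot': [-3.1397, 0.0006, -1.6607], 'force': [0.1332, 0.1693, -2.2322], 'width': 0.0256}
shares [-1.4609  0.117   0.0015] [-0.002  0.001  0.006] rows 8.8
```

View pics/w6.png

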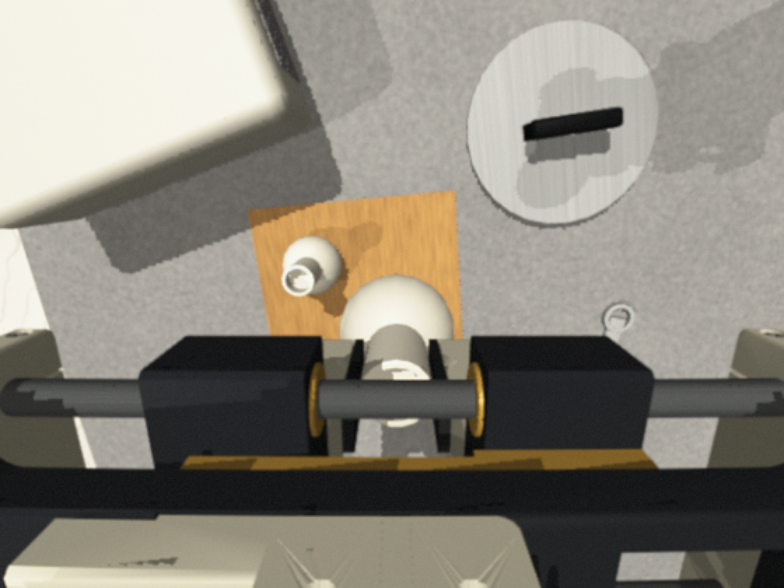

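The third globe is held and globe B still stands at (300,275). Moving to the +y slot.

```bash
python3 -m inch '.85 -.8 .06 0 0 0 0;.85 -.8 .06 0 0 0 0;.85 -.8 .06 0 0 0 0;.85 -.8 .06 0 0 0 0;.85 -.8 .06 0 0 0 0;.85 -.8 .06 0 0 0 0'
python3 -m inch '.85 -.66 .057 0 0 0 0;.85 -.66 .057 0 0 0 0;.85 -.66 .057 0 0 0 0;.85 -.66 .057 0 0 0 0;.85 -.66 .057 0 0 0 0;.85 -.66 .057 0 0 0 0;.85 -.66 .057 0 0 0 0'
python3 - <<'E'
from h import *
from fit import *
import fz
go(.6035,.2481,.0645,-95.5)
f=grab('wrist');save(f,'w7',1.4);P=cloud(f)
for q in ((.633,.195),(.5504,.219)):
    p=sel(P,q,.035,.075,.095);print(circ(p).round(4) if len(p)>10 else 0,len(p))
E
```

```text
t: 26.1
eef_pos: [0.6018, 0.0532, 0.2522]
ee_rot: [3.139, -0.001, -1.656]
force: [0.4, -1.3, -1.8]
width: 0.0256
t: 26.8
eef_pos: [0.6029, 0.2467, 0.2532]
ee_rot: [3.14, -0.002, -1.661]
force: [0.5, -0.1, -1.9]
width: 0.0255
avg F,pos [ 0.189  -0.1568 -0.7986  0.6032  0.2464  0.2538]
shares [-5.600e-03  3.000e-04  6.334e-01] [0.    0.    0.004] rows 3.8
[0.6459 0.1881 0.0195] 322
[0.5353 0.222  0.0182] 395
```

View pics/w7.png

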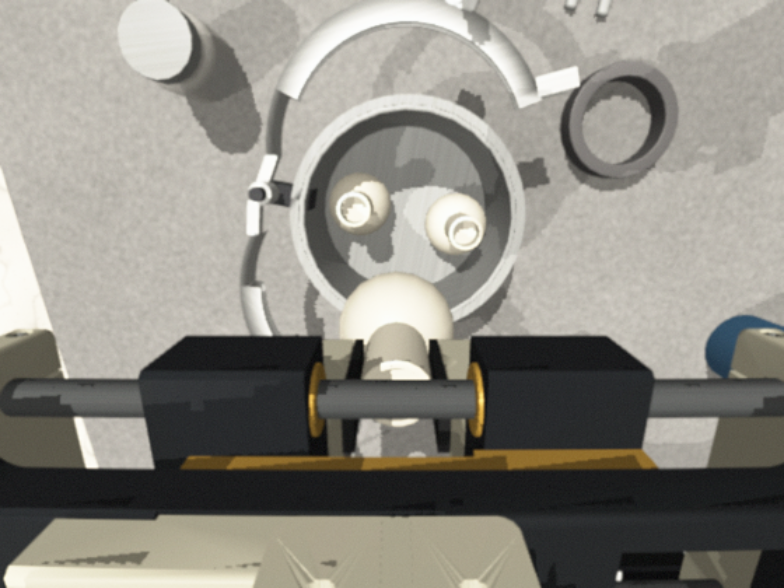

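```bash
python3 -m inch '.85 -.005 0 .15 0 0 0;.85 -.005 0 .28 0 0 0;.85 -.005 0 .38 0 0 0;.85 -.005 0 .46 0 0 0;.85 -.005 0 .53 0 0 0;.85 -.005 0 .58 0 0 0;.85 -.005 0 .6 0 0 0;.85 -.005 0 .615 0 0 0;.85 -.005 0 .625 0 0 0;.85 -.005 0 .63 0 0 0;.85 -.005 0 .633 0 0 0;.85 -.005 0 .633 0 0 0' 15
python3 fz.py
python3 -m inch '.85 0 0 .004 0 0 0;.85 0 0 .008 0 0 0;.85 0 0 .01 0 0 0;.85 0 0 .01 0 0 0'; python3 fz.py
```

```text
t: 28.25
eef_pos: [0.6036, 0.2493, 0.065]
ee_rot: [-3.141, 0.0, -1.661]
force: [1.2, 0.9, -0.8]
width: 0.0257
avg F,pos [ 0.6602  0.2059 -0.9808  0.6036  0.2493  0.065 ]
t: 28.85
eef_pos: [0.6033, 0.2491, 0.0613]
ee_rot: [3.141, -0.0, -1.661]
force: [0.8, 0.5, -1.0]
width: 0.0256
avg F,pos [ 0.2227  0.4785 -0.9735  0.6034  0.2491  0.0615]
```

```bash
python3 -m inch '.85 0 0 .003 0 0 0;.85 0 0 .005 0 0 0;.85 0 0 .005 0 0 0'; python3 fz.py;python3 -m inch '.85 0 0 .0015 0 0 0;.85 0 0 .0015 0 0 0'; python3 fz.py
```

```text
t: 29.35
eef_pos: [0.6034, 0.2491, 0.06]
ee_rot: [3.141, -0.0, -1.661]
force: [0.2, -0.9, -0.4]
width: 0.0255
avg F,pos [ 0.3393 -0.3309 -0.928   0.6034  0.2491  0.06  ]
t: 29.75
eef_pos: [0.6035, 0.2491, 0.0598]
ee_rot: [-3.141, -0.0, -1.661]
force: [-0.0, -0.7, 0.4]
width: 0.0254
avg F,pos [-0.2724 -0.7396  1.0582  0.6035  0.2492  0.0598]
```

```bash
python3 -m inch '.68 0 0 0 0 0 0;.6 0 0 0 0 0 0;.58 0 0 0 0 0 0;.58 0 0 0 0 0 0;.58 0 0 0 0 0 0;.58 0 0 -.05 0 0 0;.58 0 0 -.12 0 0 0;.58 0 0 -.25 0 0 0;.58 0 0 -.4 0 0 0;.5 0 0 -.55 0 0 0;.4 0 0 -.55 0 0 0' 
python3 -m inch '.4 .9 -.1 0 0 0 .33;.4 .9 -.1 0 0 0 .33;.4 .9 -.1 0 0 0 .33;.4 .9 -.1 0 0 0 .33;.4 .9 -.1 0 0 0 .33;.4 .9 -.1 0 0 0 .33;.2 .9 -.1 0 0 0 .33;0 .9 -.1 0 0 0 .33'
python3 - <<'E'
from look import *
st(); globes_now();go(.681,-.189,.21,-115.5)
E
```

```text
t: 31.05
eef_pos: [0.6067, 0.2505, 0.234]
ee_rot: [-3.131, 0.007, -1.66]
force: [-0.1, 0.4, 0.6]
width: 0.0471
t: 31.85
eef_pos: [0.6092, -0.023, 0.2255]
ee_rot: [-3.141, 0.001, -2.008]
force: [-1.1, -0.7, -0.8]
width: 0.0634
{'t': 31.85, 'q': [0.2823, 0.2521, -0.1416, 0.0, -1.1759, -0.7191], 'eef_pos': [0.6092, -0.023, 0.2255], 'ee_rot': [-3.1407, 0.0007, -2.0076], 'force': [-1.0574, -0.7348, -0.8249], 'width': 0.0634}
top [[0.7807, -0.0332, 0.2398, 25.0], [0.7341, 0.0688, 0.3497, 31.0], [-17.8447, 73.3135, 75.9119, 30.0], [17.9242, -65.9063, 67.831, 23.0], [0.6584, -0.105, 0.1981, 22.0], [0.6802, -0.1866, 0.0116, 41.0]]
side [[0.6818, -0.1877, 0.0118, 64.0]]
shares [ 0.4046 -0.4519  0.0504] [-0.    0.    0.01] rows 3.7
```

```bash
python3 -m inch '0 .405 -.452 .05 0 0 .01;0 .405 -.452 .05 0 0 .01;0 .405 -.452 .05 0 0 .01;0 .405 -.452 .05 0 0 .01;0 .405 -.452 .05 0 0 .01;0 .405 -.452 .05 0 0 .01'
python3 - <<'E'
from look import *
go(.681,-.189,.0535,-115.5)
P=cloud(grab('wrist'));print(globes(P,[(.6815,-.188)]))
E
```

```text
t: 32.55
eef_pos: [0.681, -0.1894, 0.2088]
ee_rot: [3.14, -0.0, -2.017]
force: [0.8, 1.2, 0.4]
width: 0.0877
shares [-1.500e-03 -1.000e-04  5.176e-01] [ 0.001 -0.    -0.001] rows 3.1
[array([ 6.80174135e-01, -1.90567216e-01,  1.16560554e-02,  8.25960316e-02,
        2.58000000e+02])]
```

```bash
python3 -m inch '0 0 0 .15 0 0 0;0 0 0 .28 0 0 0;0 0 0 .4 0 0 0;0 0 0 .47 0 0 0;0 0 0 .518 0 0 0;0 0 0 .518 0 0 0;0 0 0 .518 0 0 0;.6 0 0 .518 0 0 0;.8 0 0 .518 0 0 0;.8 0 0 .518 0 0 0;.8 0 0 .518 0 0 0;.8 0 0 .518 0 0 0' 10
python3 -m inch '.85 0 0 0 0 0 0;.85 0 0 0 0 0 0;.85 0 0 0 0 0 0;.85 0 0 0 0 0 0;.85 0 0 0 0 0 0' 15; python3 fz.py
python3 -m inch '.85 0 0 -.1 0 0 0;.85 0 0 -.25 0 0 0;.85 0 0 -.4 0 0 0;.85 0 0 -.55 0 0 0;.85 0 0 -.67 0 0 0;.85 0 0 -.67 0 0 0;.85 0 0 -.67 0 0 0'
python3 - <<'E'
from h import *
st(); go(.5805,.1653,.255,-115.5)
E
```

```text
t: 33.8
eef_pos: [0.6808, -0.1899, 0.0545]
ee_rot: [-3.141, 0.0, -2.017]
force: [0.3, -0.5, -0.1]
width: 0.053
t: 34.3
eef_pos: [0.6807, -0.1898, 0.0541]
ee_rot: [3.141, -0.0, -2.017]
force: [-0.7, -0.4, 0.5]
width: 0.0254
avg F,pos [ 0.1352  0.2703 -0.2542  0.6807 -0.1898  0.0541]
t: 35.2
eef_pos: [0.681, -0.1897, 0.2562]
ee_rot: [-3.14, 0.001, -2.017]
force: [-1.1, 0.3, -1.9]
width: 0.026
{'t': 35.2, 'q': [0.0029, 0.3955, 0.1345, -0.0004, -1.3077, -0.4488], 'eef_pos': [0.681, -0.1897, 0.2562], 'ee_rot': [-3.1399, 0.0013, -2.0167], 'force': [-1.0795, 0.3472, -1.8895], 'width': 0.026}
shares [-0.923   0.8126  0.0038] [-0.002  0.001 -0.001] rows 7.4
```

```bash
python3 -m inch '.85 -.923 .813 0 0 0 0;.85 -.923 .813 0 0 0 0;.85 -.923 .813 0 0 0 0;.85 -.923 .813 0 0 0 0;.85 -.923 .813 0 0 0 0;.85 -.923 .813 0 0 0 0;.85 -.923 .813 0 0 0 0;.85 -.923 .813 0 0 0 0;.85 -.923 .813 0 0 0 0;.85 -.923 .813 0 0 0 0;.85 -.923 .813 0 0 0 0'
python3 - <<'E'
from h import *
import fz
go(.5805,.1653,.0645,-115.5)
f=grab('wrist');save(f,'w8',1.4)
E
```

```text
t: 36.3
eef_pos: [0.58, 0.1643, 0.2542]
ee_rot: [3.141, -0.001, -2.017]
force: [0.2, -0.0, -1.2]
width: 0.0255
avg F,pos [ 0.0094 -0.2619 -1.1608  0.5802  0.1642  0.2546]
shares [-0.0036  0.001   0.6349] [ 0.    -0.    -0.002] rows 3.8
```

View pics/w8.png

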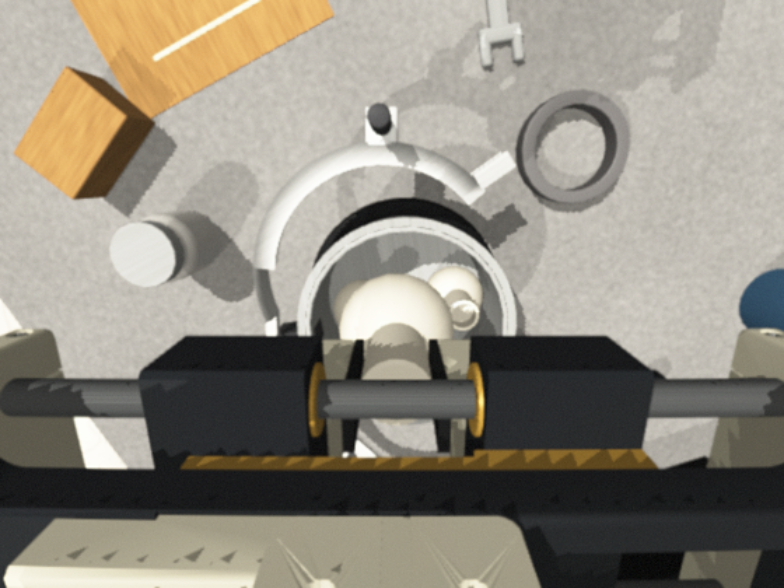

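The fourth globe is aligned over the free -y slot. Lowering it.

```bash
python3 -m inch '.85 -.003 0 .15 0 0 0;.85 -.003 0 .28 0 0 0;.85 -.003 0 .38 0 0 0;.85 -.003 0 .45 0 0 0;.85 -.003 0 .51 0 0 0;.85 -.003 0 .55 0 0 0;.85 -.003 0 .58 0 0 0;.85 -.003 0 .6 0 0 0;.85 -.003 0 .615 0 0 0;.85 -.003 0 .625 0 0 0;.85 -.003 0 .632 0 0 0;.85 -.003 0 .632 0 0 0' 15
python3 fz.py
python3 -m inch '.85 0 0 .004 0 0 0;.85 0 0 .008 0 0 0;.85 0 0 .011 0 0 0;.85 0 0 .011 0 0 0'; python3 fz.py
```

```text
t: 37.75
eef_pos: [0.5806, 0.1661, 0.0657]
ee_rot: [-3.141, 0.0, -2.017]
force: [0.5, -0.5, -1.2]
width: 0.0256
avg F,pos [-0.3632  0.4529 -1.2111  0.5806  0.1661  0.0659]
t: 38.35
eef_pos: [0.5804, 0.1659, 0.0621]
ee_rot: [3.141, -0.0, -2.017]
force: [-0.0, -0.1, -0.5]
width: 0.0257
avg F,pos [ 0.087  -0.3527 -0.9604  0.5805  0.166   0.0622]
```

```bash
python3 -m inch '.85 0 0 .003 0 0 0;.85 0 0 .005 0 0 0;.85 0 0 .005 0 0 0'; python3 fz.py;python3 -m inch '.85 0 0 .002 0 0 0;.85 0 0 .002 0 0 0'; python3 fz.py
```

```text
t: 38.85
eef_pos: [0.5804, 0.166, 0.0607]
ee_rot: [3.141, -0.0, -2.017]
force: [0.4, -0.9, 0.0]
width: 0.0257
avg F,pos [-0.1213 -0.0647 -1.1203  0.5805  0.166   0.0608]
t: 39.25
eef_pos: [0.5805, 0.166, 0.0601]
ee_rot: [3.142, -0.0, -2.017]
force: [-0.1, 0.5, -0.8]
width: 0.0257
avg F,pos [-0.2646 -0.0221 -0.7657  0.5805  0.166   0.0602]
```

```bash
python3 -m inch '.85 0 0 .0015 0 0 0;.85 0 0 .0015 0 0 0';python3 fz.py; python3 -m inch '.68 0 0 0 0 0 0;.6 0 0 0 0 0 0;.58 0 0 0 0 0 0;.58 0 0 0 0 0 0;.58 0 0 0 0 0 0;.58 0 0 -.05 0 0 0;.58 0 0 -.12 0 0 0;.58 0 0 -.25 0 0 0;.58 0 0 -.4 0 0 0;.5 0 0 -.55 0 0 0;.4 0 0 -.6 0 0 0' 
python3 -m inch '.4 .9 .2 0 0 0 -1;.4 .9 .2 0 0 0 -1;.4 .9 .2 0 0 0 -1;.4 .9 .2 0 0 0 -1;.4 .9 .2 0 0 0 -1;.4 .9 .2 0 0 0 -1;.2 .9 .2 0 0 0 -1;0 .9 .2 0 0 0 -1'
python3 - <<'E'
from look import *
st(); f=grab('top');save(f,'t9',1.4)
P=cloud(f)
for q in ((.6326,.195),(.5504,.2192),(.6035,.249),(.5805,.166)):
    p=sel(P,q,.02,.07,.095);print(circ(p).round(4),len(p),p[:,2].max().round(4))
go(.442,-.291,.15,3)
E
```

```text
t: 39.65
eef_pos: [0.5806, 0.166, 0.06]
ee_rot: [-3.141, 0.0, -2.017]
force: [-1.8, 0.1, 1.5]
width: 0.0254
avg F,pos [-0.9499  0.0205  1.9215  0.5806  0.166   0.06  ]
t: 40.95
eef_pos: [0.5825, 0.1666, 0.2455]
ee_rot: [-3.137, 0.006, -2.016]
force: [0.6, 0.2, -0.1]
width: 0.0466
t: 41.75
eef_pos: [0.4096, -0.0523, 0.2403]
ee_rot: [-3.14, -0.0, -0.968]
force: [0.7, 0.7, -0.3]
width: 0.0634
{'t': 41.75, 'q': [0.3561, -0.1043, -0.5003, -0.0, -1.1732, 0.2463], 'eef_pos': [0.4096, -0.0523, 0.2403], 'ee_rot': [-3.14, -0.0004, -0.9684], 'force': [0.6964, 0.7274, -0.3129], 'width': 0.0634}
[0.6316 0.1965 0.0105] 93 0.0907
[0.5474 0.2216 0.0102] 92 0.0913
[0.6031 0.2479 0.0103] 99 0.0909
[0.5807 0.1667 0.0101] 95 0.0914
shares [0.7189 0.3606 0.3002] [-0.001 -0.001 -0.979] rows 6.8
```

View pics/t9.png

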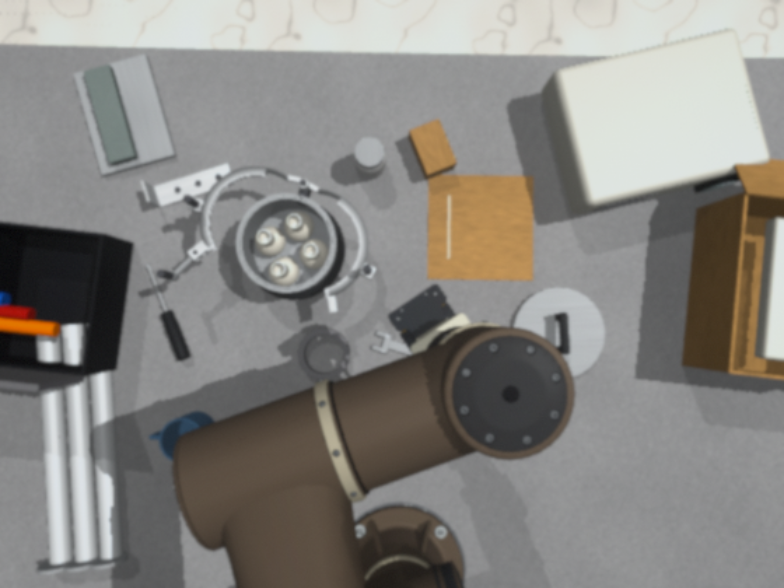

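All four globes stand in the drum, and the cardboard is empty. Next is the lid.

```bash
python3 -m inch '0 .719 .36 .2 0 0 -.985;0 .719 .36 .2 0 0 -.985;0 .719 .36 .2 0 0 -.985;0 .719 .36 .2 0 0 -.985;0 .719 .36 .2 0 0 -.985;0 .719 .36 .2 0 0 -.985;0 .719 .36 .2 0 0 -.985;0 .719 .36 .2 0 0 -.985;0 .719 .36 .2 0 0 -.985'
python3 - <<'E'
from look import *
st(); f=grab('wrist');save(f,'w10',1.4);P=cloud(f)
p=sel(P,(.441,-.29),.12,.008,.022);p=p[np.hypot(*(p[:,:2]-[.441,-.29]).T)>.075]
print(len(p),circ(p).round(4),p[:,:2].min(0),p[:,:2].max(0))
p=sel(P,(.441,-.29),.12,.036,.06);b=cv2.minAreaRect((p[:,:2]*1000).astype(np.float32));print('handle',b,np.median(p[:,2]))
f=grab('side');P=cloud(f)
p=sel(P,(.441,-.29),.12,.036,.06);print(len(p))
go(.442,-.291,.021,3.5)
E
```

```text
t: 42.7
eef_pos: [0.4433, -0.2908, 0.1789]
ee_rot: [-3.141, 0.002, 0.06]
force: [0.6, -0.2, 0.2]
width: 0.0876
{'t': 42.7, 'q': [-0.2104, 0.1598, -0.3739, -0.0, -1.0388, 1.8408], 'eef_pos': [0.4433, -0.2908, 0.1789], 'ee_rot': [-3.1411, 0.0016, 0.0595], 'force': [0.5916, -0.2313, 0.1555], 'width': 0.0876}
4229 [ 0.4413 -0.2918  0.0803] [ 0.35578521 -0.37851764] [ 0.52701178 -0.20802084]
handle ((441.8292236328125, -293.32598876953125), (74.8060302734375, 15.875576972961426), 3.9227349758148193) 0.047433707073846615
305
shares [-0.0042  0.0019  0.528 ] [-0.     0.001 -0.004] rows 3.2
```

View pics/w10.png

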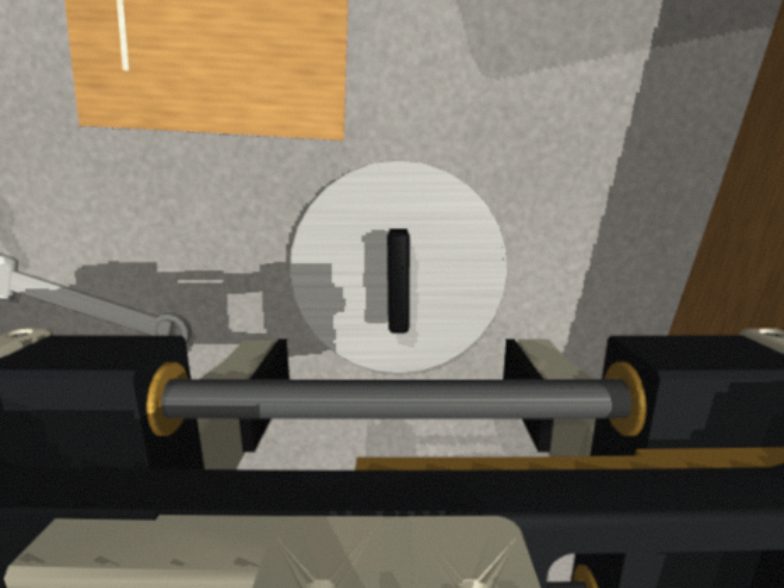

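```bash
python3 -m inch '0 -.004 .005 .15 0 0 -.006;0 -.004 .005 .3 0 0 -.006;0 -.004 .005 .4 0 0 -.006;0 -.004 .005 .48 0 0 -.006;0 -.004 .005 .52 0 0 -.006;0 -.004 .005 .524 0 0 -.006;0 -.004 .005 .524 0 0 -.006;.6 -.004 .005 .524 0 0 -.006;.9 -.004 .005 .524 0 0 -.006;.95 -.004 .005 .524 0 0 -.006;.95 -.004 .005 .524 0 0 -.006;.95 -.004 .005 .524 0 0 -.006' 15
python3 -m inch '1 0 0 0 0 0 0;1 0 0 0 0 0 0;1 0 0 0 0 0 0;1 0 0 0 0 0 0;1 0 0 0 0 0 0;1 0 0 0 0 0 0;1 0 0 0 0 0 0' 50; python3 fz.py
```

```text
t: 44.0
eef_pos: [0.4419, -0.2923, 0.0228]
ee_rot: [3.141, -0.0, 0.068]
force: [0.5, -0.1, 0.2]
width: 0.0533
t: 44.7
eef_pos: [0.4419, -0.2923, 0.0225]
ee_rot: [3.142, -0.0, 0.068]
force: [0.4, 0.3, -1.1]
width: 0.0155
avg F,pos [ 0.5533 -0.6005 -1.1208  0.4419 -0.2923  0.0225]
```

```bash
python3 -m inch '1 0 0 -.1 0 0 0;1 0 0 -.25 0 0 0;1 0 0 -.4 0 0 0;1 0 0 -.55 0 0 0;1 0 0 -.7 0 0 0;1 0 0 -.8 0 0 0;1 0 0 -.8 0 0 0'
python3 -m inch '1 .3 -.8 0 0 0 0;1 .3 -.8 0 0 0 0;1 .3 -.8 0 0 0 0;1 .3 -.8 0 0 0 0;1 .3 -.8 0 0 0 0;1 .3 -.8 0 0 0 0;1 .3 -.8 0 0 0 0'
python3 -m inch '1 .31 -.82 0 0 0 0;1 .31 -.82 0 0 0 0;1 .31 -.82 0 0 0 0;1 .31 -.82 0 0 0 0;1 .31 -.82 0 0 0 0;1 .31 -.82 0 0 0 0;1 .31 -.82 0 0 0 0;1 .31 -.82 0 0 0 0'
python3 - <<'E'
from look import *
import fz
st(); f=grab('wrist');save(f,'w11',1.4);P=cloud(f);np.savez('w11.npz',**{k:v for k,v in f.items() if k!='s'})
z=arm.get_state()['eef_pos']
p=sel(P,z[:2],.12,z[2]-.0225+.008,z[2]-.0225+.016);d=np.hypot(*(p[:,:2]-z[:2]).T);p=p[d>.078]
print(len(p),np.median(p[:,2])-z[2],circ(p,.0855).round(4))
go(.592,.2067,.1175,3.9)
f=grab('side');save(f,'s11',1.4)
E
```

```text
t: 45.6
eef_pos: [0.4435, -0.2929, 0.2671]
ee_rot: [3.139, -0.007, 0.069]
force: [0.7, 0.6, -3.7]
width: 0.0156
t: 46.3
eef_pos: [0.5146, -0.0449, 0.2608]
ee_rot: [-3.141, 0.003, 0.071]
force: [0.4, 0.7, -3.3]
width: 0.0156
t: 47.1
eef_pos: [0.5907, 0.2038, 0.2613]
ee_rot: [3.14, 0.002, 0.068]
force: [0.7, -0.9, -4.0]
width: 0.0158
avg F,pos [ 0.5555  0.1616 -3.9974  0.5909  0.2035  0.262 ]
{'t': 47.3, 'q': [0.6435, 0.2571, -0.0492, -0.0, -1.2644, 0.994], 'eef_pos': [0.5911, 0.2036, 0.2628], 'ee_rot': [-3.1415, -0.0001, 0.0667], 'force': [0.7268, 0.3199, -3.0592], 'width': 0.0156}
5363 -0.009992045043444198 [0.5862 0.2029]
shares [ 0.0032 -0.0092  0.4848] [-0.    -0.    -0.001] rows 2.9
```

View pics/w11.png

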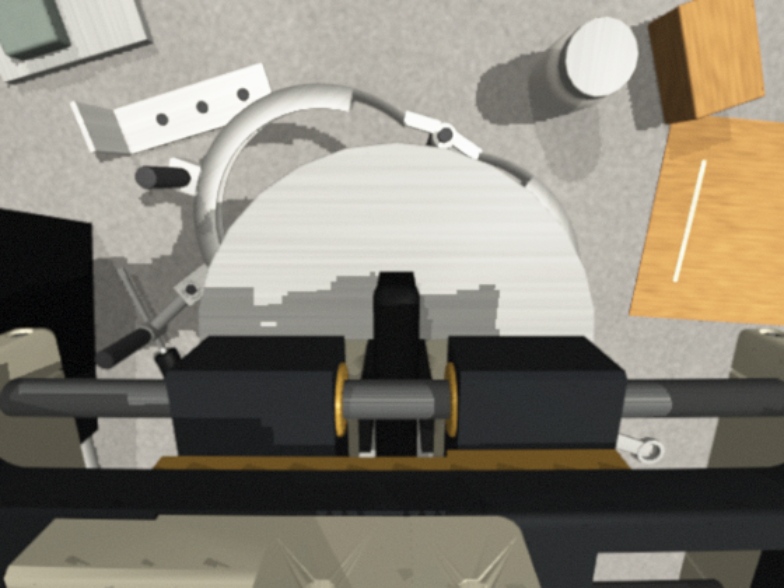

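View pics/s11.png

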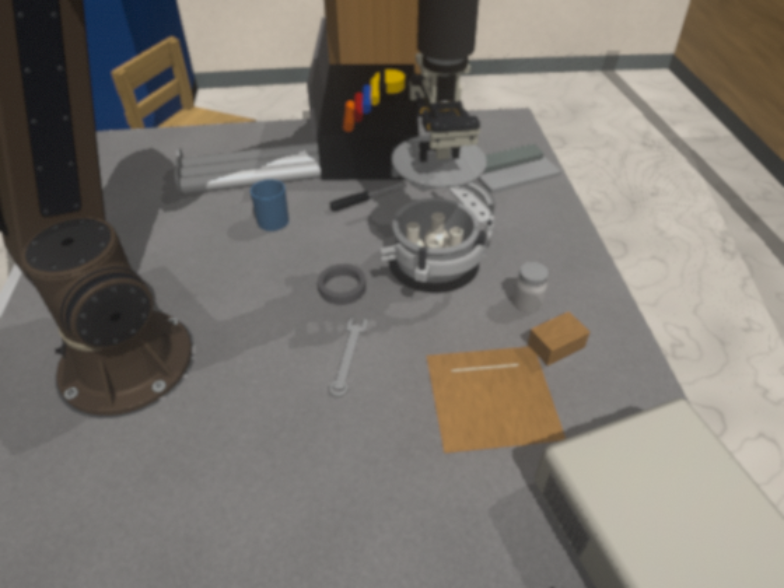

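```bash
python3 - <<'E'
from load import *
f=load('w11');P=cloud(f).reshape(-1,3)
z=np.array([.5911,.2036,.2628])
p=P[(abs(P[:,2]-z[2]+.010)<.004)&(np.hypot(P[:,0]-z[0],P[:,1]-z[1])<.1)]
a=np.arctan2(p[:,1]-z[1],p[:,0]-z[0]);r=np.hypot(p[:,0]-z[0],p[:,1]-z[1])
e=[];
for t in np.arange(-1.5,1.5,.05):
    m=(a>=t)&(a<t+.05)
    if m.sum()>10:
        i=np.argsort(r[m])[-3:]; e.append(p[m][i].mean(0))
e=np.array(e);print(len(e),circ(e).round(4),circ(e,.086).round(4))
# side view of rest: tilt
A=np.c_[p[:,:2]-z[:2],np.ones(len(p))];print(np.linalg.lstsq(A,p[:,2]-z[2],rcond=None)[0])
E
```

```text
59 [0.5911 0.2025 0.0849] [0.5898 0.2025]
[-0.00084431 -0.00018739 -0.00974532]
```

```bash
python3 -m inch '1 .003 -.009 .1 0 0 0;1 .003 -.009 .2 0 0 0;1 .003 -.009 .3 0 0 0;1 .003 -.009 .38 0 0 0;1 .003 -.009 .42 0 0 0;1 .003 -.009 .438 0 0 0;1 .003 -.009 .443 0 0 0;1 .003 -.009 .443 0 0 0'
python3 fz.py
python3 -m inch '1 0 0 .01 0 0 0;1 0 0 .02 0 0 0;1 0 0 .028 0 0 0;1 0 0 .034 0 0 0;1 0 0 .034 0 0 0'
python3 - <<'E'
from h import *
import fz
st();go(.592,.2067,.1175,3.9)
f=grab('side');save(f,'s12',1.4)
E
```

```text
t: 48.2
eef_pos: [0.5926, 0.2082, 0.1308]
ee_rot: [-3.141, -0.002, 0.069]
force: [0.6, 0.2, -4.5]
width: 0.0153
avg F,pos [ 0.3955 -0.0233 -3.8708  0.5926  0.2082  0.1309]
t: 48.9
eef_pos: [0.5917, 0.2077, 0.119]
ee_rot: [3.141, 0.001, 0.068]
force: [0.2, 0.2, -3.7]
width: 0.0155
avg F,pos [-0.1068 -0.045  -3.6013  0.5919  0.2078  0.1192]
{'t': 49.1, 'q': [0.6484, 0.3664, -0.2365, 0.0, -0.9677, 0.9907], 'eef_pos': [0.592, 0.2079, 0.1196], 'ee_rot': [-3.1415, -0.0002, 0.0683], 'force': [1.0838, -0.7428, -3.065], 'width': 0.0157}
shares [-0.0004  0.004   0.0068] [-0. -0.  0.] rows 0.0
```

```bash
python3 -c "
import cv2
i=cv2.imread('pics/s12.png')[100:320,330:560];cv2.imwrite('pics/s12c.png',cv2.resize(i,None,fx=2.6,fy=2.6))"
```

```text
(no output)
```

View pics/s12c.png

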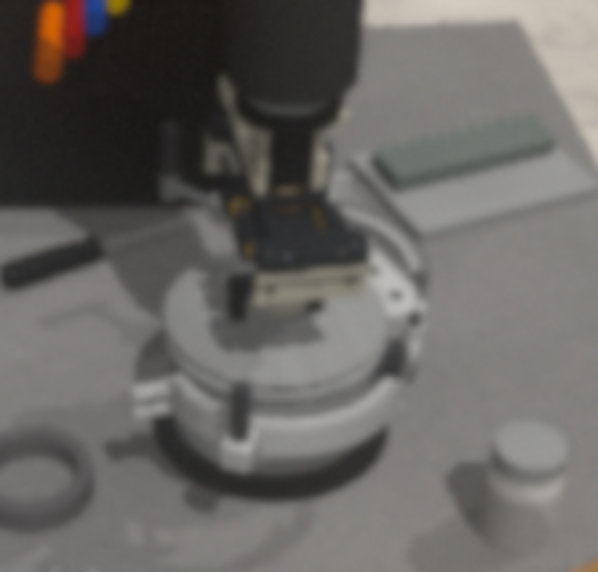

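The plug has entered the drum without contact. I'll lower the lid the last 2 mm.

```bash
python3 -m inch '1 0 .002 .003 0 0 0;1 0 .003 .005 0 0 0;1 0 .003 .006 0 0 0;1 0 .003 .006 0 0 0'; python3 fz.py;  python3 -m inch '1 0 0 .0015 0 0 0;1 0 0 .002 0 0 0;1 0 0 .002 0 0 0';python3 fz.py
```

```text
t: 49.55
eef_pos: [0.592, 0.2069, 0.1176]
ee_rot: [3.142, 0.0, 0.068]
force: [-0.1, 0.4, -4.1]
width: 0.0154
avg F,pos [ 0.1247 -0.1484 -3.729   0.592   0.207   0.1177]
t: 50.05
eef_pos: [0.5921, 0.207, 0.1175]
ee_rot: [-3.142, -0.0, 0.068]
force: [-2.6, -0.5, 1.5]
width: 0.0153
avg F,pos [-2.7248 -0.4453  2.6571  0.5921  0.207   0.1176]
```

```bash
python3 -m inch '.75 0 0 0 0 0 0;.6 0 0 0 0 0 0;.5 0 0 0 0 0 0;.5 0 0 0 0 0 0;.5 0 0 0 0 0 0;.5 0 0 -.1 0 0 0;.5 0 0 -.25 0 0 0;.5 0 0 -.4 0 0 0;.5 -.1 0 -.5 0 0 0;.5 -.3 0 -.5 0 0 0;.5 -.3 0 -.5 0 0 0;.5 -.3 0 -.5 0 0 0' 20
python3 - <<'E'
from ring import *; from load import *
st(); 
for n in ('wrist','top','side'):
    f=grab(n);save(f,'x13'+n,1.4);P=cloud(f);print(n);ring(P)
    p=sel(P,(.592,.2067),.07,.1,.115);p=p[np.hypot(*(p[:,:2]-[.592,.207]).T)>.03]
    if len(p)>30:
        A=np.c_[p[:,:2]-[.592,.207],np.ones(len(p))];print('lid plane',np.linalg.lstsq(A,p[:,2],rcond=None)[0].round(4),len(p))
E
```

```text
t: 51.45
eef_pos: [0.5009, 0.2008, 0.2682]
ee_rot: [-3.14, -0.002, 0.07]
force: [0.9, 0.1, 0.5]
width: 0.0435
{'t': 51.45, 'q': [0.7444, 0.1086, -0.2223, -0.0002, -1.2378, 0.8961], 'eef_pos': [0.5009, 0.2008, 0.2682], 'ee_rot': [-3.1401, -0.0015, 0.0697], 'force': [0.9429, 0.0976, 0.5198], 'width': 0.0435}
wrist
lp [0.6532 0.3585] [0.6498 0.3528] 464 0.157
latchp [0.5302 0.3978] [0.532  0.3919] 370 0.1569
rp [0.544  0.0641] [0.5455 0.07  ] 259 0.157
lid plane [-1.000e-04 -0.000e+00  1.078e-01] 12591
top
drum [0.5923 0.2048 0.0813] 0.1033 63
lp [0.6561 0.3466] [0.6537 0.353 ] 15 0.1561
rp [0.5441 0.0655] [0.5391 0.0657] 11 0.157
lid plane [ 0.0035 -0.0011  0.1072] 1240
side
drum [0.5936 0.208  0.084 ] 0.1007 143
lp [0.6542 0.3615] [0.6527 0.3562] 49 0.1562
rp [0.5472 0.067 ] [0.5464 0.0616] 64 0.1569
lid plane [0.002  0.0018 0.1079] 826
```

View pics/x13wrist.png

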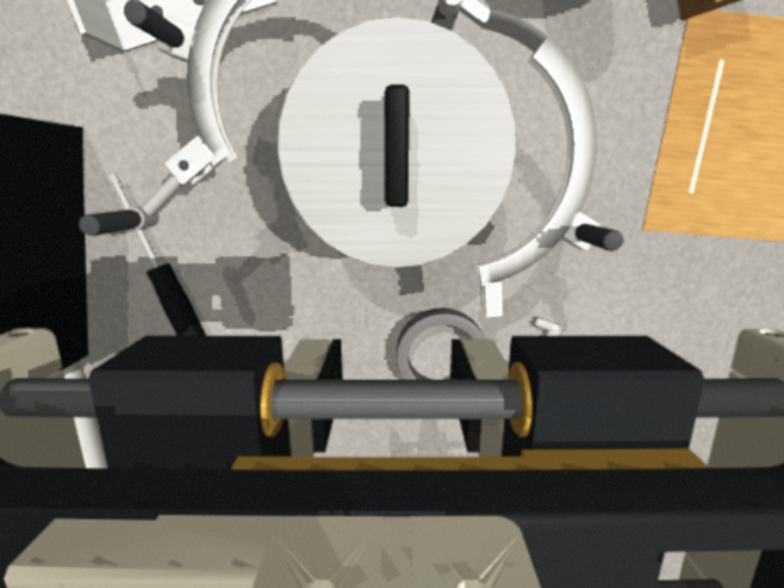

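The lid lies flat: plane at z 0.1075 against 0.107 expected, with almost no slope. Now the left half.

```bash
python3 -m inch '.4 .3 -.3 0 0 0 .95;.4 .3 -.3 0 0 0 .95;.4 .3 -.3 0 0 0 .95;.4 .3 -.3 0 0 0 .95;.4 .3 -.3 0 0 0 .95;.4 .3 -.3 0 0 0 .95;.4 .3 -.3 0 0 0 .95;.4 .3 -.3 0 0 0 .95'
python3 - <<'E'
from h import *
st();go(.6535,.359,.25,-77.6)
H=np.array([.6932,.1786])
for ph in np.arange(102.4,138,5): print(ph, (H+.1855*np.array([np.cos(np.radians(ph)),np.sin(np.radians(ph))])).round(4))
E
```

```text
t: 52.4
eef_pos: [0.5868, 0.2967, 0.2656]
ee_rot: [3.14, -0.0, -0.929]
force: [1.0, -1.0, -0.0]
width: 0.0528
{'t': 52.4, 'q': [0.7642, 0.311, 0.0313, 0.0001, -1.2932, -0.122], 'eef_pos': [0.5868, 0.2967, 0.2656], 'ee_rot': [3.1396, -0.0003, -0.9285], 'force': [0.9604, -0.9908, -0.0236], 'width': 0.0528}
shares [-0.0331 -0.3027  0.0512] [ 0.002 -0.001  0.407] rows 2.8
102.4 [0.6534 0.3598]
107.4 [0.6377 0.3556]
112.4 [0.6225 0.3501]
117.4 [0.6078 0.3433]
122.4 [0.5938 0.3352]
127.4 [0.5805 0.326 ]
132.4 [0.5681 0.3156]
137.4 [0.5567 0.3042]
```

```bash
python3 -m inch '.4 -.033 -.303 .05 0 0 .407;.4 -.033 -.303 .05 0 0 .407;.4 -.033 -.303 .05 0 0 .407;.4 -.033 -.303 .05 0 0 .407;.4 -.033 -.303 .05 0 0 .407;.4 -.033 -.303 .05 0 0 .407'
python3 - <<'E'
from ring import *; from load import *
go(.6535,.359,.127,-77.6)
f=grab('wrist');save(f,'w14',1.4)
f=grab('side');ring(cloud(f))
E
```

```text
t: 53.0
eef_pos: [0.6527, 0.3589, 0.2529]
ee_rot: [-3.141, 0.0, -1.349]
force: [0.3, 0.4, -0.8]
width: 0.0524
shares [ 3.000e-04 -2.400e-03  4.195e-01] [-0.001  0.     0.005] rows 2.5
drum [0.5937 0.2069 0.0831] 0.1009 134
lp [0.6548 0.3617] [0.6525 0.3568] 52 0.1569
latchp [0.5333 0.4003] [0.5349 0.3947] 44 0.1562
rp [0.5473 0.0671] [0.5464 0.0613] 60 0.157
```

View pics/w14.png

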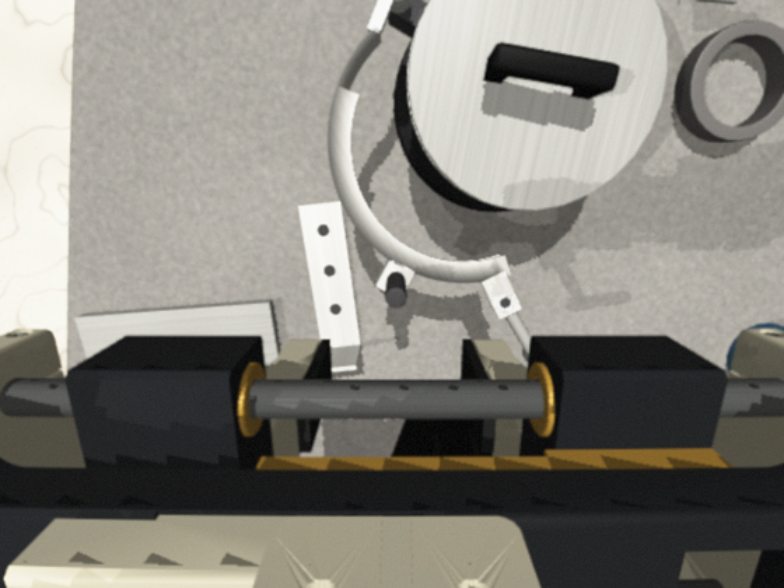

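The post at (396,285) lies midway between the fingers. I'll descend and grip it lightly.

```bash
python3 -m inch '.4 0 -.002 .1 0 0 0;.4 0 -.002 .22 0 0 0;.4 0 -.002 .33 0 0 0;.4 0 -.002 .42 0 0 0;.4 0 -.002 .42 0 0 0;.4 0 -.002 .42 0 0 0;.7 0 -.002 .42 0 0 0;.85 0 -.002 .42 0 0 0;.9 0 -.002 .42 0 0 0;.9 0 -.002 .42 0 0 0;.9 0 -.002 .42 0 0 0;.9 0 -.002 .42 0 0 0' 5; python3 -m inch '.95 0 0 0 0 0 0;.95 0 0 0 0 0 0;.95 0 0 0 0 0 0' ; python3 fz.py
python3 - <<'E'
from h import *
from scipy.spatial.transform import Rotation as R
s=arm.get_state();st()
H=np.array([.6932,.1786]);p=s['eef_pos'];v=p[:2]-H;print('r',np.hypot(*v),'ang',np.degrees(np.arctan2(v[1],v[0])))
Rm=R.from_euler('xyz',s['ee_rot'])
for d in range(3,37,3):
    a=np.radians(d);c,q=np.cos(a),np.sin(a)
    t=H+np.array([c*v[0]-q*v[1],q*v[0]+c*v[1]])
    print(d,(Rm.inv().apply(np.r_[t-p[:2],0])/.3).round(3)[:2],round(-d/60,3),t.round(4))
E
```

```text
t: 54.3
eef_pos: [0.6532, 0.3594, 0.1262]
ee_rot: [-3.141, 0.0, -1.353]
force: [-1.1, 0.2, 1.0]
width: 0.014
t: 54.6
eef_pos: [0.6532, 0.3594, 0.1263]
ee_rot: [-3.141, 0.0, -1.353]
force: [-0.9, -0.3, 2.1]
width: 0.0138
avg F,pos [-1.177  -0.3427  2.6678  0.6532  0.3594  0.1262]
{'t': 54.8, 'q': [0.7632, 0.5371, 0.0636, 0.0001, -1.0971, -0.5451], 'eef_pos': [0.6532, 0.3594, 0.1263], 'ee_rot': [-3.1414, 0.0001, -1.3527], 'force': [-1.8713, -1.5186, 2.9433], 'width': 0.014}
r 0.1851986823065508 ang 102.46291095923968
3 [0.001 0.032] -0.05 [0.6438 0.3571]
6 [0.003 0.065] -0.1 [0.6345 0.3543]
9 [0.008 0.097] -0.15 [0.6254 0.351 ]
12 [0.013 0.128] -0.2 [0.6165 0.3472]
15 [0.021 0.16 ] -0.25 [0.6078 0.3429]
18 [0.03  0.191] -0.3 [0.5993 0.3382]
21 [0.041 0.221] -0.35 [0.5911 0.3331]
24 [0.053 0.251] -0.4 [0.5831 0.3275]
27 [0.067 0.28 ] -0.45 [0.5755 0.3216]
30 [0.083 0.309] -0.5 [0.5682 0.3152]
33 [0.099 0.336] -0.55 [0.5612 0.3085]
36 [0.118 0.363] -0.6 [0.5546 0.3014]
```

```bash
python3 -m inch '.95 .001 .032 -.005 0 0 -.05;.95 .003 .065 -.005 0 0 -.1;.95 .008 .097 -.005 0 0 -.15;.95 .013 .128 -.005 0 0 -.2;.95 .021 .16 -.005 0 0 -.25;.95 .03 .191 -.005 0 0 -.3;.95 .041 .221 -.005 0 0 -.35;.95 .053 .251 -.005 0 0 -.4;.95 .067 .28 -.005 0 0 -.45;.95 .083 .309 -.005 0 0 -.5;.95 .09 .325 -.005 0 0 -.525;.95 .09 .325 -.005 0 0 -.525' 6; python3 fz.py; python3 -c "
from h import *
st()
p=arm.get_state()['eef_pos'];v=p[:2]-[.6932,.1786];print('r',np.hypot(*v),'ang',np.degrees(np.arctan2(v[1],v[0])))"
```

```text
t: 56.0
eef_pos: [0.5626, 0.311, 0.1264]
ee_rot: [3.139, 0.001, -0.804]
force: [0.1, -0.2, -8.6]
width: 0.0135
avg F,pos [-0.5277 -0.3083 -8.6225  0.5629  0.3112  0.1264]
{'t': 56.2, 'q': [0.8075, 0.3854, -0.1886, -0.0007, -0.9991, -0.0405], 'eef_pos': [0.5633, 0.3116, 0.1264], 'ee_rot': [3.1393, 0.0005, -0.8042], 'force': [-1.7026, -0.932, -11.2637], 'width': 0.0139}
r 0.18590677963786406 ang 134.33750762276028
```

```bash
python3 -m inch '.95 .002 .01 .004 0 0 -.015;.95 .003 .02 .004 0 0 -.03;.95 .003 .026 .004 0 0 -.04;.95 .003 .026 .004 0 0 -.04' 6; cat > ang.py <<'E'
from h import *
import fz,sys
p=arm.get_state()['eef_pos'];v=p[:2]-[.6932,.1786];print('r',np.hypot(*v).round(4),'ang',np.degrees(np.arctan2(v[1],v[0])).round(2))
print('F tool',R.from_euler('xyz',arm.get_state()['ee_rot']).inv().apply(np.mean(fz.F,0)[:3]).round(2))
E
python3 ang.py; python3 -m inch '.95 0 .004 0 0 0 -.007;.95 0 .008 0 0 0 -.014;.95 0 .008 0 0 0 -.014'; python3 ang.py
```

```text
t: 56.6
eef_pos: [0.5585, 0.3066, 0.1264]
ee_rot: [-3.141, 0.001, -0.76]
force: [-3.9, 3.7, -6.3]
width: 0.0136
avg F,pos [-4.155   3.99   -6.2164  0.5585  0.3066  0.1264]
r 0.1858 ang 136.46
F tool [-5.76 -0.02  6.22]
t: 57.1
eef_pos: [0.5582, 0.3059, 0.1268]
ee_rot: [-3.138, 0.0, -0.745]
force: [1.7, 6.3, -8.3]
width: 0.0136
avg F,pos [ 0.4781  6.1005 -8.6772  0.5582  0.3059  0.1268]
r 0.1855 ang 136.67
F tool [-3.79 -4.77  8.7 ]
```

```bash
python3 -m inch '.95 0 .005 .003 0 0 0;.95 0 .01 .006 0 0 0;.95 0 .01 .006 0 0 0'; python3 ang.py; python3 - <<'E'
from h import *
f=grab('wrist');save(f,'w15',1.4)
E
```

```text
t: 57.6
eef_pos: [0.5583, 0.3059, 0.1268]
ee_rot: [-3.132, -0.001, -0.745]
force: [3.7, 10.9, -5.8]
width: 0.0138
avg F,pos [ 3.7313 10.0707 -5.0315  0.5583  0.3059  0.1267]
r 0.1854 ang 136.68
F tool [-4.09 -9.88  5.12]
```

View pics/w15.png

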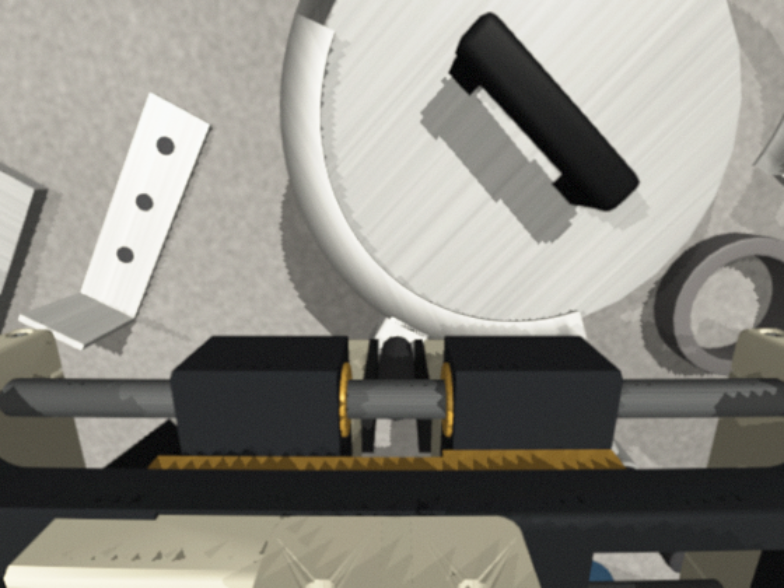

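The left half is shut: it stopped at 136.7° against 137° expected, force rises under further push, and the lip overlaps the lid. Releasing it and moving to the right post.

```bash
python3 -m inch '.95 .002 -.01 0 0 0 0;.95 .002 -.017 -.002 0 0 0;.85 .002 -.017 -.002 0 0 0;.6 .002 -.017 -.002 0 0 0;.4 .002 -.017 -.002 0 0 0;.4 .002 -.017 -.002 0 0 0;.4 .002 -.017 -.002 0 0 0;.4 .002 -.017 -.1 0 0 0;.4 .002 -.017 -.25 0 0 0;.4 .002 -.017 -.4 0 0 0;.4 .002 -.017 -.45 0 0 0'
python3 -m inch '.4 .4 .5 0 0 0 -1;.4 .4 .5 0 0 0 -1;.4 .4 .5 0 0 0 -1;.4 .4 .5 0 0 0 -1;.4 .4 .5 0 0 0 -1;.4 .4 .5 0 0 0 -1;.4 .4 .5 0 0 0 -1;.4 .4 .5 0 0 0 -1'
python3 - <<'E'
from ring import *
st();go(.545,.0655,.25,37.4)
f=grab('side');ring(cloud(f),qs={'lp':(.558,.306),'rp':(.545,.062),'latchp':(.43,.27)})
f=grab('wrist');ring(cloud(f),qs={'lp':(.558,.306),'rp':(.545,.062),'latchp':(.43,.27)})
E
```

```text
t: 58.95
eef_pos: [0.5611, 0.306, 0.2655]
ee_rot: [-3.134, -0.002, -0.746]
force: [1.4, 1.4, -1.1]
width: 0.0527
t: 59.75
eef_pos: [0.5454, 0.1133, 0.2598]
ee_rot: [3.141, -0.0, 0.303]
force: [-0.6, 0.3, -0.1]
width: 0.0524
{'t': 59.75, 'q': [0.5565, 0.144, -0.2, 0.0002, -1.2263, 1.3168], 'eef_pos': [0.5454, 0.1133, 0.2598], 'ee_rot': [3.1415, -0.0004, 0.3025], 'force': [-0.6403, 0.2833, -0.1177], 'width': 0.0524}
shares [-0.0487  0.1517  0.0327] [ 0.    -0.    -0.334] rows 2.3
drum [0.5946 0.2108 0.0864] 0.1009 161
lp [0.5629 0.3099] [0.5605 0.3037] 32 0.1508
rp [0.547  0.0675] [0.5464 0.0619] 63 0.1569
latchp [0.4388 0.2746] [0.4378 0.2691] 55 0.1565
drum [0.5919 0.2099 0.0889] 0.1014 179
lp [0.559  0.3065] [0.5613 0.3007] 406 0.157
rp [0.5437 0.064 ] [0.5486 0.0691] 172 0.1567
```

```bash
python3 -m inch '.4 -.049 .152 .03 0 0 -.334;.4 -.049 .152 .03 0 0 -.334;.4 -.049 .152 .03 0 0 -.334;.4 -.049 .152 .03 0 0 -.334;.4 -.049 .152 .03 0 0 -.334;.4 -.049 .152 .03 0 0 -.334'
python3 - <<'E'
from h import *
go(.545,.0655,.1275,37.4);f=grab('wrist');save(f,'w16',1.4)
E
```

```text
t: 60.45
eef_pos: [0.5448, 0.066, 0.2506]
ee_rot: [3.142, -0.0, 0.648]
force: [-0.4, 0.3, 0.4]
width: 0.0528
shares [-0.0006  0.0018  0.4103] [ 0.    -0.    -0.004] rows 2.5
```

View pics/w16.png

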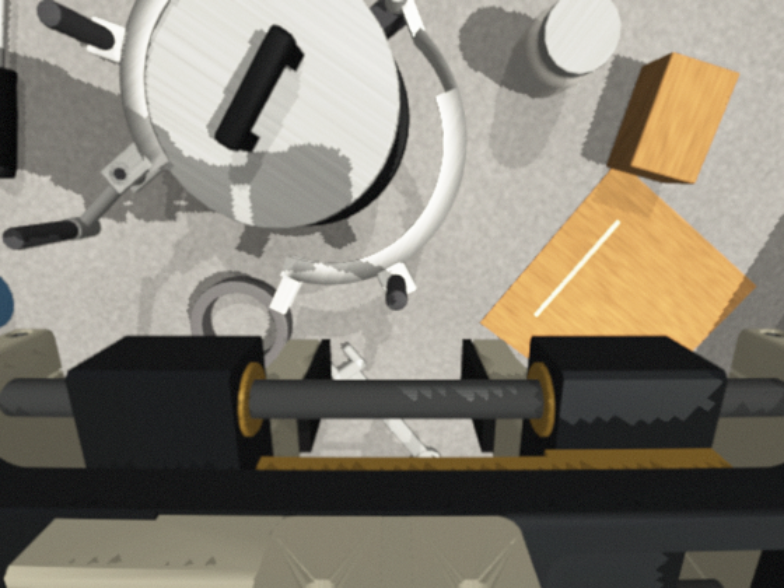

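The left half now hugs the lid, and the right post at (396,290) is centred between the fingers. Gripping it.

```bash
python3 -m inch '.4 0 .002 .1 0 0 0;.4 0 .002 .22 0 0 0;.4 0 .002 .33 0 0 0;.4 0 .002 .41 0 0 0;.4 0 .002 .41 0 0 0;.4 0 .002 .41 0 0 0;.7 0 .002 .41 0 0 0;.85 0 .002 .41 0 0 0;.9 0 .002 .41 0 0 0;.9 0 .002 .41 0 0 0;.9 0 .002 .41 0 0 0;.9 0 .002 .41 0 0 0' 5; python3 -m inch '.95 0 0 0 0 0 0;.95 0 0 0 0 0 0;.95 0 0 0 0 0 0' ; python3 fz.py
python3 - <<'E'
from h import *
s=arm.get_state();st()
H=np.array([.6932,.1786]);p=s['eef_pos'];v=p[:2]-H;print('r',np.hypot(*v),'ang',np.degrees(np.arctan2(v[1],v[0])))
Rm=R.from_euler('xyz',s['ee_rot'])
for d in list(range(2,29,2)):
    a=-np.radians(d);c,q=np.cos(a),np.sin(a)
    t=H+np.array([c*v[0]-q*v[1],q*v[0]+c*v[1]])
    print(d,(Rm.inv().apply(np.r_[t-p[:2],0])/.3).round(3)[:2],round(d/60,3),t.round(4))
E
```

```text
t: 61.7
eef_pos: [0.5452, 0.0653, 0.1278]
ee_rot: [3.142, -0.0, 0.65]
force: [-0.9, 0.2, 1.9]
width: 0.0137
t: 62.0
eef_pos: [0.5452, 0.0653, 0.1278]
ee_rot: [3.141, -0.0, 0.651]
force: [-1.3, 0.9, 3.6]
width: 0.0137
avg F,pos [-1.4396  0.5286  3.8179  0.5452  0.0653  0.1277]
{'t': 62.2, 'q': [0.4761, 0.24, -0.4015, 0.0001, -0.9292, 1.7453], 'eef_pos': [0.5452, 0.0653, 0.1277], 'ee_rot': [3.1415, -0.0002, 0.6507], 'force': [-1.8576, -1.0015, 4.0859], 'width': 0.0139}
r 0.18638136955147555 ang -142.56419719566293
2 [ 0.    -0.022] 0.033 [0.5413 0.0705]
4 [ 0.001 -0.043] 0.067 [0.5377 0.0759]
6 [ 0.003 -0.065] 0.1 [0.5342 0.0814]
8 [ 0.006 -0.086] 0.133 [0.5309 0.087 ]
10 [ 0.009 -0.108] 0.167 [0.5278 0.0927]
12 [ 0.013 -0.129] 0.2 [0.5249 0.0985]
14 [ 0.018 -0.15 ] 0.233 [0.5222 0.1045]
16 [ 0.024 -0.171] 0.267 [0.5197 0.1105]
18 [ 0.03  -0.192] 0.3 [0.5174 0.1166]
20 [ 0.037 -0.213] 0.333 [0.5154 0.1228]
22 [ 0.045 -0.233] 0.367 [0.5135 0.129 ]
24 [ 0.053 -0.253] 0.4 [0.5119 0.1353]
26 [ 0.062 -0.273] 0.433 [0.5105 0.1416]
28 [ 0.072 -0.292] 0.467 [0.5093 0.148 ]
```

```bash
python3 -m inch '.95 0 -.022 0 0 0 .033;.95 .001 -.043 0 0 0 .067;.95 .003 -.065 0 0 0 .1;.95 .006 -.086 0 0 0 .133;.95 .009 -.108 0 0 0 .167;.95 .013 -.129 0 0 0 .2;.95 .018 -.15 0 0 0 .233;.95 .024 -.171 0 0 0 .267;.95 .03 -.192 0 0 0 .3;.95 .037 -.213 0 0 0 .333;.95 .045 -.233 0 0 0 .367;.95 .049 -.243 0 0 0 .383' 6; python3 ang.py;  python3 -m inch '.95 .002 -.01 0 0 0 .017;.95 .004 -.02 0 0 0 .033;.95 .004 -.023 0 0 0 .038;.95 .004 -.023 0 0 0 .038';python3 ang.py
```

```text
t: 63.4
eef_pos: [0.513, 0.1325, 0.1277]
ee_rot: [3.141, -0.001, 0.249]
force: [0.7, -0.9, 3.3]
width: 0.014
avg F,pos [-0.322   0.589   3.8344  0.5129  0.1326  0.1277]
r 0.186 ang -165.64
F tool [-0.16 -0.65 -3.83]
t: 64.0
eef_pos: [0.5116, 0.1387, 0.1277]
ee_rot: [3.141, 0.001, 0.209]
force: [-3.2, -0.3, 7.0]
width: 0.0137
avg F,pos [-3.4053 -0.5023  7.4397  0.5116  0.1387  0.1277]
r 0.1859 ang -167.61
F tool [-3.44 -0.21 -7.44]
```

```bash
python3 -m inch '.95 .001 -.005 0 0 0 .007;.95 .001 -.01 0 0 0 .012;.95 .001 -.01 0 0 0 .012';python3 ang.py;python3 -m inch '.95 .0 -.004 0 0 0 0;.95 0 -.008 0 0 0 0;.95 0 -.008 0 0 0 0';python3 ang.py; python3 - <<'E'
from h import *
f=grab('wrist');save(f,'w17',1.4)
E
```

```text
t: 64.5
eef_pos: [0.511, 0.1414, 0.1276]
ee_rot: [3.141, 0.002, 0.196]
force: [-3.6, -2.0, 8.1]
width: 0.0137
avg F,pos [-3.7477 -1.6932  8.0315  0.511   0.1414  0.1276]
r 0.186 ang -168.44
F tool [-4.02  0.94 -8.02]
t: 65.0
eef_pos: [0.5109, 0.1419, 0.1276]
ee_rot: [3.138, 0.002, 0.197]
force: [1.6, -12.3, 6.8]
width: 0.0144
avg F,pos [  1.5066 -12.0366   6.4252   0.5109   0.1417   0.1276]
r 0.1861 ang -168.54
F tool [-0.89 12.12 -6.38]
```

View pics/w17.png

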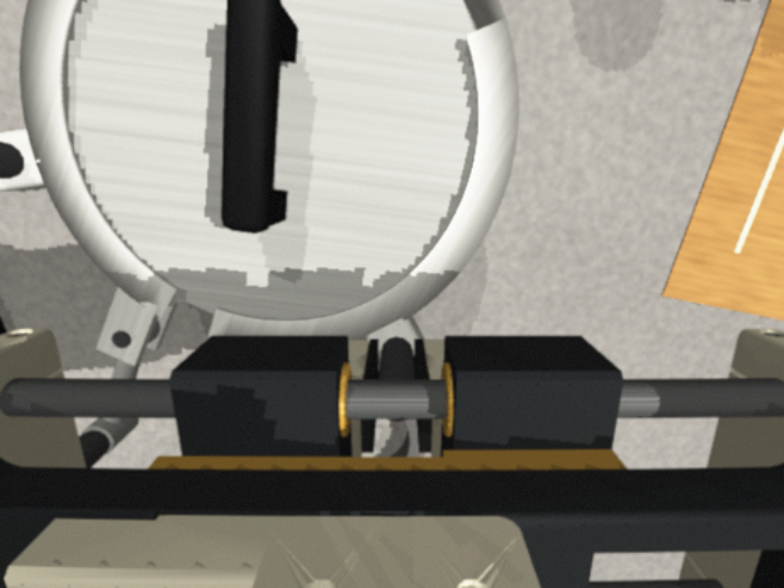

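Both halves are shut; the two stop angles sum to 305.2° against 304.9° expected. Releasing and going to the latch post.

```bash
python3 -m inch '.95 0 .006 0 0 0 0;.95 0 .013 0 0 0 0;.85 0 .013 0 0 0 0;.6 0 .013 0 0 0 0;.4 0 .013 0 0 0 0;.4 0 .013 0 0 0 0;.4 0 .013 0 0 0 0;.4 0 .013 -.1 0 0 0;.4 0 .013 -.25 0 0 0;.4 0 .013 -.4 0 0 0;.4 0 .013 -.45 0 0 0'
python3 -m inch '.4 -.3 -.4 0 0 0 .45;.4 -.3 -.4 0 0 0 .45;.4 -.3 -.4 0 0 0 .45;.4 -.3 -.4 0 0 0 .45;.4 -.3 -.4 0 0 0 .45'
python3 - <<'E'
from ring import *
st();go(.437,.273,.25,-15.4)
Q={'lp':(.558,.306),'rp':(.511,.142),'latchp':(.437,.273)}
for n in('side','wrist'):
    f=grab(n);print(n);ring(cloud(f),qs=Q);save(f,'y18'+n,1.4)
E
```

```text
t: 66.35
eef_pos: [0.514, 0.1414, 0.2676]
ee_rot: [-3.14, -0.007, 0.198]
force: [0.5, 0.3, -0.7]
width: 0.0525
t: 66.85
eef_pos: [0.3987, 0.2422, 0.2628]
ee_rot: [-3.141, 0.0, -0.274]
force: [-0.3, 0.2, 0.5]
width: 0.0524
{'t': 66.85, 'q': [0.9692, -0.0173, -0.3681, -0.0004, -1.2189, 0.3278], 'eef_pos': [0.3987, 0.2422, 0.2628], 'ee_rot': [-3.1405, 0.0001, -0.2739], 'force': [-0.336, 0.217, 0.4701], 'width': 0.0524}
shares [ 0.0951 -0.1334  0.0429] [-0.001  0.    -0.005] rows 1.0
side
drum [0.5917 0.2058 0.0901] 0.1008 55
lp [0.5609 0.3101] [0.5606 0.3044] 36 0.1565
rp [0.5133 0.1418] [0.5125 0.1361] 59 0.1569
latchp [0.4384 0.275 ] [0.4378 0.2699] 55 0.1566
wrist
lp [0.5592 0.3066] [0.5543 0.3016] 312 0.157
rp [0.5102 0.138 ] [0.5071 0.1439] 231 0.1566
latchp [0.4352 0.2717] [0.4393 0.2661] 107 0.1568
```

View pics/y18wrist.png

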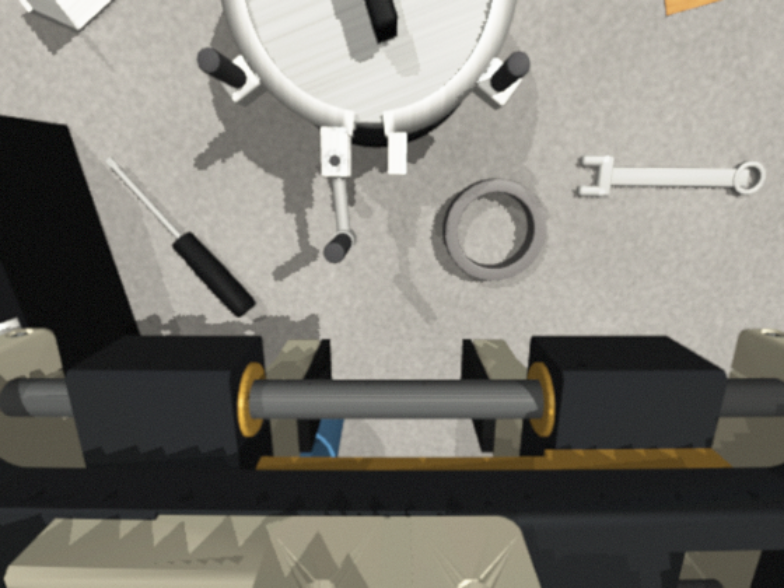

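Compared with where I let go, both posts seem to sit about 2 mm open, probably dragged while I unloaded the grip. I'll push each one shut again with an open jaw around the post and no gripping.

```bash
python3 -m inch '.64 .15 .45 0 0 0 -.45;.64 .15 .45 0 0 0 -.45;.64 .15 .45 0 0 0 -.45;.64 .15 .45 0 0 0 -.45;.64 .15 .45 0 0 0 -.45'
python3 - <<'E'
from ring import *
st();go(.511,.137,.25,11.5)
E
```

```text
t: 67.45
eef_pos: [0.4075, 0.0968, 0.2626]
ee_rot: [-3.142, -0.0, 0.195]
force: [0.3, -0.1, 0.6]
width: 0.0317
{'t': 67.45, 'q': [0.7089, -0.107, -0.4509, 0.0001, -1.2267, 1.0569], 'eef_pos': [0.4075, 0.0968, 0.2626], 'ee_rot': [-3.1415, -0.0003, 0.1951], 'force': [0.2629, -0.1223, 0.6027], 'width': 0.0317}
shares [ 0.3645 -0.0646  0.0423] [-0.    -0.    -0.005] rows 2.2
```

```bash
python3 -m inch '.64 .366 -.071 .04 0 0 0;.64 .366 -.071 .04 0 0 0;.64 .366 -.071 .04 0 0 0;.64 .366 -.071 .04 0 0 0;.64 .366 -.071 .04 0 0 0'
python3 - <<'E'
from ring import *
go(.511,.139,.1285,11.5)
f=grab('wrist');save(f,'w19',1.4)
ring(cloud(f),qs={'lp':(.558,.306),'rp':(.511,.142)})
E
```

```text
t: 67.95
eef_pos: [0.5103, 0.141, 0.2498]
ee_rot: [3.141, 0.002, 0.196]
force: [0.2, -0.5, 0.2]
width: 0.0317
shares [0.0017 0.0067 0.4044] [ 0.001  0.002 -0.004] rows 2.4
drum [0.5917 0.2055 0.0903] 0.0994 163
lp [0.559  0.3063] [0.5601 0.3003] 412 0.157
rp [0.5099 0.1386] [0.516 0.14 ] 144 0.1567
```

View pics/w19.png

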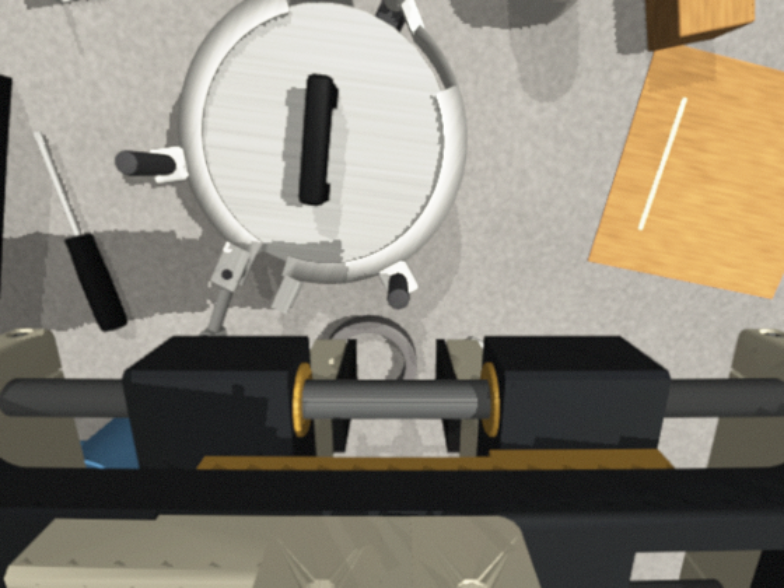

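```bash
python3 -m inch '.64 .002 .003 .1 0 0 0;.64 .002 .003 .22 0 0 0;.64 .002 .003 .33 0 0 0;.64 .002 .003 .405 0 0 0;.64 .002 .003 .405 0 0 0;.64 .002 .003 .405 0 0 0' 20; python3 ang.py
python3 -m inch '.64 0 -.01 0 0 0 0;.64 0 -.02 0 0 0 0;.64 0 -.028 0 0 0 0;.64 0 -.028 0 0 0 0'; python3 ang.py
python3 -m inch '.64 0 -.004 0 0 0 0;.64 0 -.008 0 0 0 0;.64 0 -.008 0 0 0 0'; python3 ang.py
python3 -m inch '.64 0 -.004 0 0 0 0;.64 0 -.008 0 0 0 0;.64 0 -.008 0 0 0 0'; python3 ang.py
```

```text
t: 68.6
eef_pos: [0.5113, 0.1403, 0.1303]
ee_rot: [3.142, -0.001, 0.198]
force: [0.6, 1.1, 0.6]
width: 0.0317
avg F,pos [0.1589 0.7725 0.1825 0.5119 0.1407 0.1309]
r 0.185 ang -168.2
F tool [ 0.31 -0.73 -0.18]
t: 69.2
eef_pos: [0.5098, 0.1489, 0.1291]
ee_rot: [-3.142, -0.0, 0.198]
force: [0.4, -0.2, -0.8]
width: 0.0316
avg F,pos [-0.1829 -0.3209 -0.4069  0.5097  0.1487  0.129 ]
r 0.186 ang -170.67
F tool [-0.24  0.28  0.41]
t: 69.7
eef_pos: [0.5093, 0.1501, 0.129]
ee_rot: [3.14, 0.001, 0.197]
force: [2.0, -4.2, -0.0]
width: 0.0319
avg F,pos [ 2.2693 -4.5583 -0.606   0.5093  0.1501  0.129 ]
r 0.1862 ang -171.2
F tool [1.33 4.91 0.61]
t: 70.2
eef_pos: [0.5091, 0.1504, 0.1289]
ee_rot: [3.137, 0.001, 0.197]
force: [7.3, -15.0, -1.2]
width: 0.032
avg F,pos [  7.9605 -15.037   -1.9725   0.5091   0.1504   0.1289]
r 0.1862 ang -171.29
F tool [ 4.87 16.3   2.03]
```

The right half is against its stop, with 16 N and no motion. Backing off freely, then repeating on the left.

```bash
python3 -m inch '.64 0 .015 0 0 0 0;.64 0 .03 0 0 0 0;.64 0 .038 0 0 0 0;.64 0 .038 0 0 0 0;.64 0 .038 -.1 0 0 0;.64 0 .038 -.25 0 0 0;.64 0 .038 -.4 0 0 0;.64 0 .038 -.45 0 0 0'
python3 -m inch '.64 .2 -.4 0 0 0 .91;.64 .2 -.4 0 0 0 .91;.64 .2 -.4 0 0 0 .91;.64 .2 -.4 0 0 0 .91;.64 .2 -.4 0 0 0 .91;.64 .2 -.4 0 0 0 .91;.64 .2 -.4 0 0 0 .91'
python3 - <<'E'
from ring import *
st();go(.5588,.3068,.25,-43.3)
f=grab('side');ring(cloud(f),qs={'lp':(.558,.306),'rp':(.511,.142)})
E
```

```text
t: 71.2
eef_pos: [0.5129, 0.1431, 0.2693]
ee_rot: [-3.14, -0.007, 0.198]
force: [0.7, -0.8, -0.3]
width: 0.0318
t: 71.9
eef_pos: [0.5462, 0.272, 0.2639]
ee_rot: [3.141, 0.0, -0.761]
force: [0.0, 0.4, -0.2]
width: 0.0313
{'t': 71.9, 'q': [0.7816, 0.2317, -0.0805, -0.0003, -1.2588, 0.0284], 'eef_pos': [0.5462, 0.272, 0.2639], 'ee_rot': [3.1414, 0.0003, -0.7608], 'force': [0.005, 0.4067, -0.2217], 'width': 0.0313}
shares [-0.0495 -0.1131  0.0462] [ 0.     0.    -0.005] rows 0.8
drum [0.5919 0.2059 0.0897] 0.1009 81
lp [0.5647 0.2991] [0.5604 0.3036] 38 0.1568
rp [0.5131 0.1433] [0.5127 0.1376] 58 0.1563
```

```bash
python3 -m inch '.64 -.05 -.113 .04 0 0 -.005;.64 -.05 -.113 .04 0 0 -.005;.64 -.05 -.113 .04 0 0 -.005;.64 -.05 -.113 .04 0 0 -.005'
python3 - <<'E'
from ring import *
st();go(.559,.307,.1285,-43.3)
E
python3 -m inch '.64 0 0 .1 0 0 0;.64 0 0 .22 0 0 0;.64 0 0 .33 0 0 0;.64 0 0 .405 0 0 0;.64 0 0 .405 0 0 0;.64 0 0 .405 0 0 0' 20; python3 ang.py
```

```text
t: 72.35
eef_pos: [0.5585, 0.3063, 0.2521]
ee_rot: [3.141, -0.0, -0.75]
force: [-0.8, -0.4, 1.2]
width: 0.0316
{'t': 72.35, 'q': [0.8074, 0.2824, -0.0389, 0.0, -1.2496, 0.0136], 'eef_pos': [0.5585, 0.3063, 0.2521], 'ee_rot': [3.1415, -0.0, -0.7497], 'force': [-0.7987, -0.4244, 1.2159], 'width': 0.0316}
shares [-0.0005 -0.0028  0.4121] [ 0.    -0.     0.006] rows 2.5
t: 72.95
eef_pos: [0.5591, 0.3062, 0.1316]
ee_rot: [-3.141, -0.001, -0.75]
force: [-0.3, 1.0, 0.2]
width: 0.0317
avg F,pos [-0.2284  0.4721  0.7203  0.5595  0.3067  0.1324]
r 0.1854 ang 136.17
F tool [-0.49 -0.19 -0.72]
```

```bash
python3 -m inch '.64 0 .01 .008 0 0 0;.64 0 .02 .008 0 0 0;.64 0 .028 .008 0 0 0;.64 0 .028 .008 0 0 0'; python3 ang.py
python3 -m inch '.64 0 .004 0 0 0 0;.64 0 .008 0 0 0 0;.64 0 .008 0 0 0 0'; python3 ang.py
python3 -m inch '.64 0 .004 0 0 0 0;.64 0 .008 0 0 0 0;.64 0 .008 0 0 0 0'; python3 ang.py
```

```text
t: 73.55
eef_pos: [0.5527, 0.3, 0.1284]
ee_rot: [-3.141, 0.0, -0.751]
force: [-0.5, -0.6, 0.0]
width: 0.0317
avg F,pos [-0.0749 -0.1216 -0.2101  0.5529  0.3002  0.1283]
r 0.1856 ang 139.04
F tool [0.03 0.14 0.21]
t: 74.05
eef_pos: [0.5522, 0.2994, 0.1282]
ee_rot: [-3.139, -0.0, -0.75]
force: [3.6, 3.6, -3.9]
width: 0.0313
avg F,pos [ 3.3656  3.0284 -3.5401  0.5522  0.2994  0.1282]
r 0.1857 ang 139.42
F tool [ 0.4  -4.5   3.55]
t: 74.55
eef_pos: [0.5521, 0.2993, 0.1282]
ee_rot: [-3.135, -0.0, -0.75]
force: [11.0, 8.4, -10.0]
width: 0.0318
avg F,pos [10.6167  7.8935 -9.7208  0.5521  0.2993  0.1282]
r 0.1857 ang 139.46
F tool [  2.38 -12.95   9.8 ]
```

The left half is also against its stop. Now the latch.

```bash
python3 -m inch '.64 0 -.015 0 0 0 0;.64 0 -.03 0 0 0 0;.64 0 -.038 0 0 0 0;.64 0 -.038 0 0 0 0;.64 0 -.038 -.1 0 0 0;.64 0 -.038 -.25 0 0 0;.64 0 -.038 -.4 0 0 0;.64 0 -.038 -.45 0 0 0'
python3 -m inch '.64 -.2 -.3 0 0 0 -.47;.64 -.2 -.3 0 0 0 -.47;.64 -.2 -.3 0 0 0 -.47;.64 -.2 -.3 0 0 0 -.47;.64 -.2 -.3 0 0 0 -.47'
python3 - <<'E'
from ring import *
st();go(.4365,.273,.25,-15.4)
f=grab('side');ring(cloud(f),qs={'lp':(.558,.306),'rp':(.511,.142),'latchp':(.437,.273)})
E
```

```text
t: 75.55
eef_pos: [0.559, 0.3057, 0.2689]
ee_rot: [-3.135, -0.002, -0.75]
force: [0.3, 0.2, -0.1]
width: 0.0315
t: 76.05
eef_pos: [0.5746, 0.4121, 0.2625]
ee_rot: [3.141, 0.001, -0.257]
force: [-0.2, -0.2, 0.5]
width: 0.0316
{'t': 76.05, 'q': [0.8968, 0.3951, 0.1479, -0.0001, -1.3248, 0.4167], 'eef_pos': [0.5746, 0.4121, 0.2625], 'ee_rot': [3.1405, 0.0006, -0.2574], 'force': [-0.1508, -0.2386, 0.5383], 'width': 0.0316}
shares [-0.3272  0.5655  0.0426] [0.001 0.001 0.011] rows 3.9
drum [0.5918 0.2052 0.0891] 0.1008 72
lp [0.562  0.3086] [0.5586 0.3036] 48 0.1563
rp [0.5132 0.1434] [0.5127 0.1378] 58 0.1568
latchp [0.438  0.2729] [0.4373 0.2669] 56 0.1564
```

```bash
python3 -m inch '.5 -.327 .566 .04 0 0 .01;.5 -.327 .566 .04 0 0 .01;.5 -.327 .566 .04 0 0 .01;.5 -.327 .566 .04 0 0 .01;.5 -.327 .566 .04 0 0 .01;.5 -.327 .566 .04 0 0 .01;.5 -.327 .566 .04 0 0 .01'
python3 - <<'E'
from ring import *
st();go(.4365,.2715,.1285,-15.4)
f=grab('wrist');save(f,'w20',1.4)
E
```

```text
t: 76.8
eef_pos: [0.4373, 0.273, 0.2519]
ee_rot: [-3.14, -0.001, -0.27]
force: [-0.1, -0.1, -0.5]
width: 0.0436
{'t': 76.8, 'q': [0.9395, 0.0767, -0.2958, 0.0002, -1.1967, 0.3613], 'eef_pos': [0.4373, 0.273, 0.2519], 'ee_rot': [-3.1402, -0.0008, -0.27], 'force': [-0.0557, -0.0667, -0.5092], 'width': 0.0436}
shares [-0.0016  0.0062  0.4113] [-0.001 -0.001 -0.001] rows 2.5
```

View pics/w20.png

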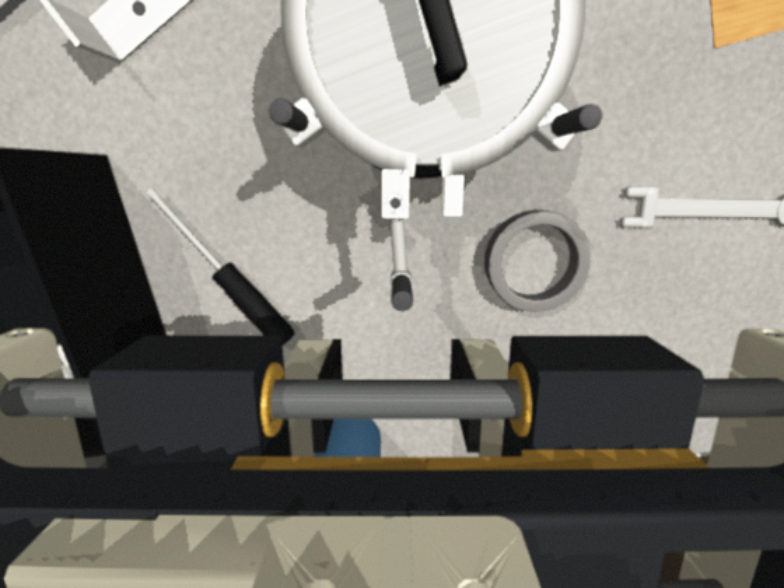

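```bash
python3 -m inch '.5 -.001 .006 .1 0 0 0;.5 -.001 .006 .22 0 0 0;.5 -.001 .006 .33 0 0 0;.5 -.001 .006 .411 0 0 0;.55 -.001 .006 .411 0 0 0;.6 -.001 .006 .411 0 0 0;.64 -.001 .006 .411 0 0 0;.64 -.001 .006 .411 0 0 0;.64 -.001 .006 .411 0 0 0' 20
python3 - <<'E'
from h import *
import fz
s=arm.get_state();st()
H=np.array([.4903,.2586]);p=s['eef_pos'];v=p[:2]-H;print('r',np.hypot(*v),'ang',np.degrees(np.arctan2(v[1],v[0])))
Rm=R.from_euler('xyz',s['ee_rot'])
for d in list(range(5,61,5)):
    a=np.radians(d);c,q=np.cos(a),np.sin(a)
    t=H+np.array([c*v[0]-q*v[1],q*v[0]+c*v[1]])
    print(d,(Rm.inv().apply(np.r_[t-p[:2],0])/.3).round(3)[:2],round(-d/60,3),t.round(4))
E
```

```text
t: 77.75
eef_pos: [0.4364, 0.2716, 0.129]
ee_rot: [-3.14, -0.001, -0.269]
force: [-0.1, -0.1, 0.9]
width: 0.0318
avg F,pos [ 0.2578 -0.2243 -0.0561  0.4363  0.2714  0.1287]
{'t': 77.95, 'q': [0.9391, 0.1832, -0.4761, -0.0, -0.9107, 0.3628], 'eef_pos': [0.4361, 0.2712, 0.1283], 'ee_rot': [-3.1408, -0.0003, -0.2689], 'force': [-0.2723, 0.3484, 0.8778], 'width': 0.0317}
r 0.05567523597774728 ang 166.92524924256372
5 [0.001 0.016] -0.083 [0.4352 0.2664]
10 [0.004 0.032] -0.167 [0.4347 0.2616]
15 [0.008 0.048] -0.25 [0.4347 0.2567]
20 [0.014 0.063] -0.333 [0.435  0.2519]
25 [0.021 0.078] -0.417 [0.4358 0.2471]
30 [0.029 0.092] -0.5 [0.437  0.2424]
35 [0.038 0.105] -0.583 [0.4387 0.2378]
40 [0.048 0.117] -0.667 [0.4407 0.2334]
45 [0.06  0.129] -0.75 [0.443  0.2292]
50 [0.072 0.139] -0.833 [0.4458 0.2252]
55 [0.085 0.149] -0.917 [0.4489 0.2214]
60 [0.099 0.157] -1.0 [0.4523 0.2179]
```

```bash
python3 -m inch '.64 .001 .016 0 0 0 -.083;.64 .004 .032 0 0 0 -.167;.64 .008 .048 0 0 0 -.25;.64 .014 .063 0 0 0 -.333;.64 .021 .078 0 0 0 -.417;.64 .029 .092 0 0 0 -.5;.64 .038 .105 0 0 0 -.583;.64 .048 .117 0 0 0 -.667;.64 .06 .129 0 0 0 -.75;.64 .072 .139 0 0 0 -.833;.64 .072 .139 0 0 0 -.833' 20
python3 - <<'E'
from h import *
import fz
s=arm.get_state();st()
H=np.array([.4903,.2586]);p=s['eef_pos'];v=p[:2]-H;print('r',np.hypot(*v),'ang',np.degrees(np.arctan2(v[1],v[0])))
Rm=R.from_euler('xyz',s['ee_rot'])
f=grab('side');save(f,'s21',1.4);f=grab('wrist');save(f,'w21',1.4)
for d in list(range(5,61,5)):
    a=np.radians(d);c,q=np.cos(a),np.sin(a)
    t=H+np.array([c*v[0]-q*v[1],q*v[0]+c*v[1]])
    print(d,(Rm.inv().apply(np.r_[t-p[:2],0])/.3).round(3)[:2],round(-d/60,3),t.round(4))
E
```

```text
t: 79.05
eef_pos: [0.4459, 0.2249, 0.128]
ee_rot: [-3.142, -0.0, 0.604]
force: [0.1, -0.3, 0.2]
width: 0.0318
avg F,pos [ 0.1342  0.1223 -0.1591  0.4458  0.2251  0.128 ]
{'t': 79.25, 'q': [0.8622, 0.1614, -0.5052, 0.0, -0.9043, 1.3101], 'eef_pos': [0.4456, 0.2252, 0.1279], 'ee_rot': [3.1416, 0.0001, 0.6016], 'force': [0.6903, 0.3519, -0.0943], 'width': 0.0314}
r 0.05578257993584721 ang -143.20492553566353
5 [0.001 0.016] -0.083 [0.4487 0.2214]
10 [0.004 0.032] -0.167 [0.4521 0.2179]
15 [0.008 0.048] -0.25 [0.4558 0.2148]
20 [0.014 0.063] -0.333 [0.4598 0.2119]
25 [0.021 0.078] -0.417 [0.4639 0.2094]
30 [0.029 0.092] -0.5 [0.4683 0.2073]
35 [0.038 0.105] -0.583 [0.4729 0.2056]
40 [0.048 0.118] -0.667 [0.4776 0.2043]
45 [0.06  0.129] -0.75 [0.4823 0.2034]
50 [0.072 0.14 ] -0.833 [0.4872 0.2029]
55 [0.085 0.149] -0.917 [0.492  0.2028]
60 [0.099 0.157] -1.0 [0.4969 0.2032]
```

View pics/w21.png

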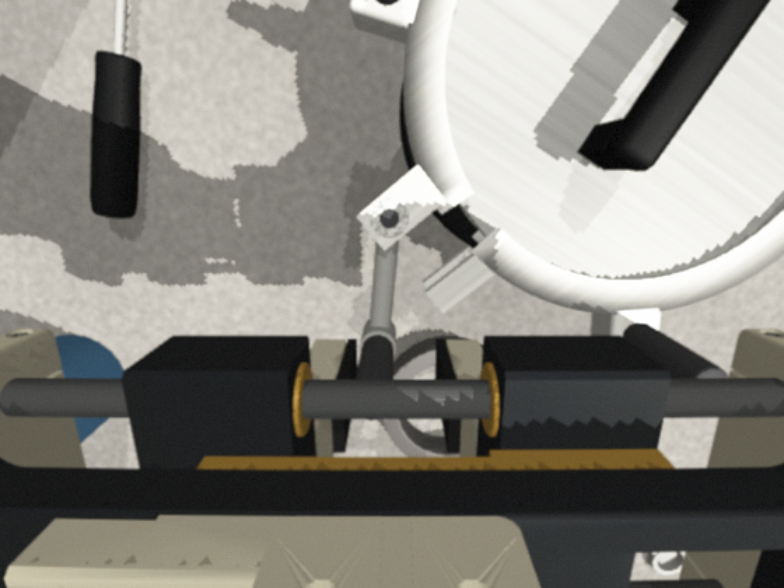

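The bolt follows, with its post trailing on the left finger. Continuing towards home.

```bash
python3 -m inch '.64 .001 .016 0 0 0 -.083;.64 .004 .032 0 0 0 -.167;.64 .008 .048 0 0 0 -.25;.64 .014 .063 0 0 0 -.333;.64 .021 .078 0 0 0 -.417;.64 .029 .092 0 0 0 -.5;.64 .034 .099 0 0 0 -.54;.64 .038 .105 0 0 0 -.583;.64 .043 .112 0 0 0 -.625;.64 .043 .112 0 0 0 -.625' 20
cat > lat.py <<'E'
from h import *
import fz
s=arm.get_state();p=s['eef_pos'];v=p[:2]-np.array([.4903,.2586]);print('w',s['width'],'yaw',np.degrees(s['ee_rot'][2]).round(1),'r',np.hypot(*v).round(4),'ang',np.degrees(np.arctan2(v[1],v[0])).round(2),'F tool',R.from_euler('xyz',s['ee_rot']).inv().apply(np.mean(fz.F,0)[:3]).round(2))
Rm=R.from_euler('xyz',s['ee_rot']).as_matrix(); print('post if touching trailing', (p-Rm[:,1]*(s['width']/2-.007)).round(4))
E
python3 lat.py; python3 -m inch '.64 .001 .006 0 0 0 -.033;.64 .002 .012 0 0 0 -.066;.64 .002 .016 0 0 0 -.083;.64 .002 .016 0 0 0 -.083';python3 lat.py
python3 -m inch '.64 0 .004 0 0 0 -.02;.64 0 .008 0 0 0 -.04;.64 0 .008 0 0 0 -.04';python3 lat.py
```

```text
t: 80.35
eef_pos: [0.4755, 0.2049, 0.1278]
ee_rot: [-3.142, 0.0, 1.258]
force: [0.7, -0.4, -0.0]
width: 0.0317
avg F,pos [-0.097  -0.5154  0.0017  0.4754  0.2048  0.1278]
w 0.03135946007048968 yaw 72.0 r 0.0559 ang -105.59 F tool [-0.52  0.07 -0.  ]
post if touching trailing [0.467  0.2075 0.1278]
t: 80.95
eef_pos: [0.4801, 0.2038, 0.1278]
ee_rot: [-3.141, 0.0, 1.344]
force: [-0.7, 0.2, -0.1]
width: 0.0317
avg F,pos [ 0.0835 -0.5042 -0.1475  0.4801  0.2038  0.1278]
w 0.03143397250401283 yaw 77.0 r 0.0557 ang -100.56 F tool [-0.47  0.19  0.15]
post if touching trailing [0.4716 0.2058 0.1278]
t: 81.45
eef_pos: [0.4826, 0.2034, 0.1278]
ee_rot: [3.142, 0.0, 1.388]
force: [-0.0, 1.5, -0.5]
width: 0.0318
avg F,pos [-0.1791  0.4186 -0.2604  0.4827  0.2034  0.1279]
w 0.031357256403119795 yaw 79.4 r 0.0558 ang -97.89 F tool [ 0.38 -0.25  0.26]
post if touching trailing [0.4741 0.205  0.1279]
```

```bash
for i in 1 2; do python3 -m inch '.64 0 .003 0 0 0 0;.64 0 .006 0 0 0 0;.64 0 .006 0 0 0 0'>/dev/null;python3 lat.py;done
```

```text
avg F,pos [-6.6907  2.6196  3.5778  0.4833  0.2031  0.1278]
w 0.03153609855000785 yaw 79.4 r 0.056 ang -97.2 F tool [ 1.35 -7.06 -3.57]
post if touching trailing [0.4747 0.2047 0.1278]
avg F,pos [-14.7666   4.684    8.9823   0.4836   0.2028   0.1277]
w 0.031626515563570774 yaw 79.4 r 0.0561 ang -96.83 F tool [  1.89 -15.41  -8.93]
post if touching trailing [0.475  0.2045 0.1277]
```

The bolt stopped with its post at (0.475, 0.2045), against (0.4747, 0.2037) expected for home. Backing off to check.

```bash
python3 -m inch '.64 0 -.012 0 0 0 0;.64 0 -.024 0 0 0 0;.64 0 -.034 0 0 0 0;.64 0 -.034 0 0 0 0;.64 0 -.034 -.1 0 0 0;.64 0 -.034 -.25 0 0 0;.64 0 -.034 -.4 0 0 0;.64 0 -.034 -.45 0 0 0'
python3 -m inch '.64 -.3 .0 0 0 0 .9;.64 -.3 0 0 0 0 .9;.64 -.3 0 0 0 0 .9;.64 -.3 0 0 0 0 .9;.64 -.3 0 0 0 0 .9;.64 -.3 0 0 0 0 .9;.64 -.3 0 0 0 0 .9'
python3 - <<'E'
from ring import *
st();f=grab('wrist');save(f,'w22',1.4)
Q={'lp':(.558,.306),'rp':(.511,.142),'latchp':(.475,.203)}
ring(cloud(f),qs=Q);print('side');f=grab('side');ring(cloud(f),qs=Q);save(f,'s22',1.4)
E
```

```text
t: 83.45
eef_pos: [0.478, 0.2054, 0.268]
ee_rot: [3.136, -0.005, 1.387]
force: [1.9, 0.6, -0.3]
width: 0.0315
t: 84.15
eef_pos: [0.4597, 0.1159, 0.2629]
ee_rot: [3.141, -0.0, 0.439]
force: [0.5, -0.9, -0.4]
width: 0.0314
{'t': 84.15, 'q': [0.6636, -0.0031, -0.3543, 0.0002, -1.2194, 1.3457], 'eef_pos': [0.4597, 0.1159, 0.2629], 'ee_rot': [3.1415, -0.0002, 0.4385], 'force': [0.5209, -0.9461, -0.3787], 'width': 0.0314}
drum [0.5914 0.2057 0.0897] 0.1001 44
lp [0.5581 0.3054] [0.5561 0.2993] 422 0.157
rp [0.5096 0.1402] [0.5159 0.1425] 20 0.1555
latchp [0.4743 0.204 ] [0.479  0.1987] 154 0.1566
side
drum [0.5919 0.2062 0.09  ] 0.1002 76
lp [0.5606 0.3094] [0.5597 0.3035] 46 0.1566
rp [0.5137 0.1434] [0.5129 0.1375] 58 0.1567
latchp [0.4777 0.2066] [0.4766 0.201 ] 57 0.1564
```

View pics/w22.png

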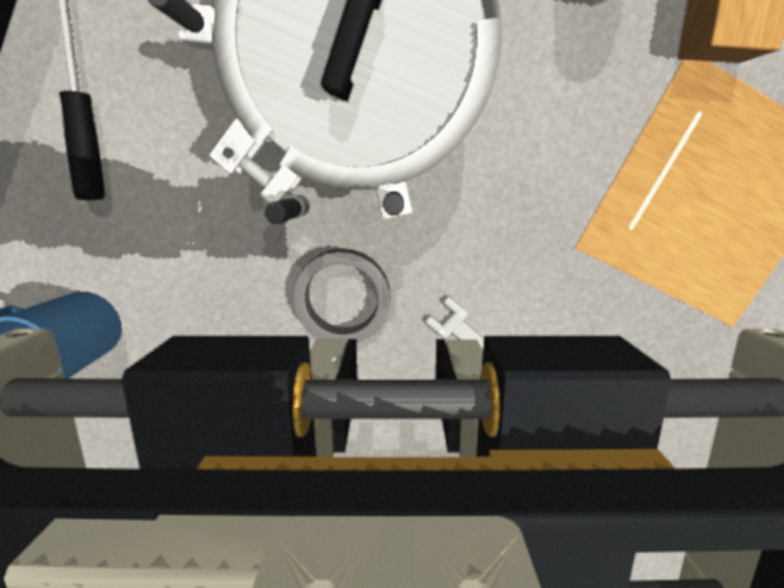

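View pics/s22.png

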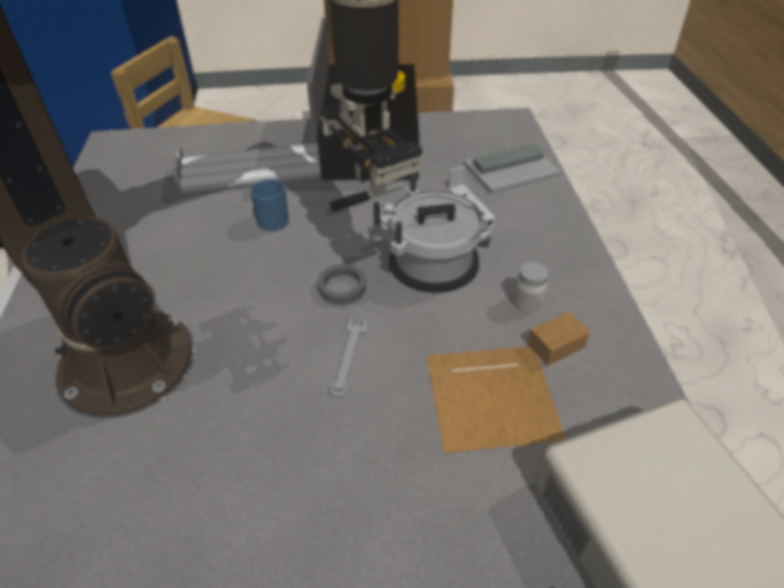

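The bolt now lies across the fork. Post-to-post distances are 172.2, 72.9 and 131.5 mm, against 172, 72.8 and 131.7 mm for the locked ring. Handing in.

```bash
python3 -c "
from h import *
print(arm.job_done()); st()"
```

```text
the job is handed in; nothing more can be done
None
the job is handed in; nothing more can be done
```

The job is done and handed in at about 84 s of the 210 s allowed. All four globes were there. I lowered each to the drum floor until I felt contact, seated the lid, shut both ring halves against their stops, and then swung the latch bolt home.

**Last checks**
- **Globes:** all four stood in the drum, neck tops at about z 0.09, before the lid went on. No globe moved noticeably on the cardboard before I picked it.
- **Lid:** it lay flat at z 0.1075, where 0.107 was expected.
- **Ring and latch:** the three posts measured 172.2, 72.9 and 131.5 mm apart, against 172, 72.8 and 131.7 mm for a locked ring.
- **Other objects:** in the last pictures the other things looked unmoved. I did not measure their positions.

**What did not go cleanly**
- **First globe:** I pressed it against the floor with up to about 21 N, slowly, before easing off. Contact came about 3 mm higher than I had calculated. The other three touched at about 1 to 2 N.
- **One globe in the drum:** a top view after all four were in put the second globe about 4 mm from where I released it. I did not look into that further.
- **Ring halves:** both had come open by about 2 mm when I first let go of their posts. I pushed each one back onto its stop without gripping before I touched the latch.

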